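Right the oil tins in the lock store rack and close its gate

ROBOT

A 6-joint arm with a two-finger parallel gripper is mounted at the origin on the work surface. World frame = base frame: x ahead of the robot, y to its left, z up, the work surface at z = 0. Lengths are in mm, angles in rad, forces in N, time in s.
With the tool pointing down it reaches from about 300 to 775 mm from the base axis. Payload 14.6 kg.
Tool frame: the origin (TCP) lies at the very end of the fingers, on their centre line; the grasp point (between the pads) lies 19 mm behind it; y points along the fingers, z is the direction in which the jaws open and shut, and the axes are right-handed (so a half turn about y gives the same grasp; the last joint's range is limited). The gripper opens to 94 mm and grips with 3 to 60 N. Pads are 16 mm wide; open, the fingers measure 119 mm over their backs; the gripper's body (75 mm by 177 mm) begins 78 mm behind the grasp point.
Start: joints at [1.222, 0.3, 1.521, -0, 1.321, -0.067], TCP at [152.944, 528.297, 205.446] pointing down, gripper open.
Joint ranges: [-3.03, 3.03], [-0.79, 2.21], [0.23, 2.52], [-1.04, 4.18], [0, 3.07], [-2.55, 2.55]. Speed limits (rad/s): [2.22, 2.22, 2.57, 3.14, 3.14, 3.14].

INTERFACE

Orientations are given as [roll, pitch, yaw] about the fixed x, y, z axes, in that order (R = Rz(yaw) Ry(pitch) Rx(roll)).
In Python, from cell import monitor, optics, manip gives the robot as it stands.
- The arm moves only by the shell command python3 -m creep 'ROWS' [FORCE]. ROWS is JSON, a list of rows, each an object of numbers: "tx", "ty", "tz": the shift along the tool's x, y, z scaled (see below); "turn": the turn about the tool's y scaled (see below); "fingers": the finger opening in mm, from 0 to 94. In form: [{"tx": .., "ty": .., "tz": .., "turn": .., "fingers": ..}, ...]. A call has 1 to 20 rows; each row is the pose to reach, as a shift and turn from the pose measured when the call began, along the tool's axes at that moment, turning the shorter way round; what a row does not reach only later rows make up. The controller multiplies each number of a shift by 200 mm and each number of a turn by pi rad. A row lasts 1/10 s, in which the tool goes at most 50 mm and 8.59 degrees, less where a joint would pass 70% of its speed; a pose out of reach is approached as far as the arm can. A call with a number of a shift or a turn outside -1 to 1 is refused whole. A call with a gripper value outside its range is refused whole. The fingers move at their own pace and stop on an object; FORCE is the grip in N (left out, the last holds). Time passes only in rows, so rows that repeat a pose let the fingers close. It gives the time, the measured TCP pose, the force and the opening at its end, in the units of the state.
- monitor.read_state(): the state, without advancing time (a new reading comes with each control period).
- optics.camera(name): name is "scene" or "top" or "wrist"; returns a dict with "frame" (384x512x3 uint8, red, green, blue), "range_z" (384x512 float32, mm along the optical axis (not along the pixel's ray), 0 where there is no reading), "fx", "fy", "cx", "cy" (pixels), "distortion" ([k1, k2, p1, p2, k3] as OpenCV has them; the pictures are not rectified), "R" (3x3) and "t" (3): a world point X has camera coordinates R X + t; the wrist camera has in their place "mount" (4x4, takes a point from camera to tool coordinates, whose origin is the TCP and whose axes are the tool frame's). Camera axes: x right, y down, z forward; pixel columns grow to the right and rows downward; lengths in mm; the calibration is good to about 2 mm. A picture is of the moment at which its call begins: read the wrist's pose just before it.
- manip.sign_off(): hands the job in, once; it reports no verdict.
The state is a dict: "clock": time; "joints": joint angles; "qd": joint speeds; "effort": joint torques, N m; "eef_pos": TCP position; "eef_rot": TCP orientation; "wrist_force": force on the tool from outside, world axes, zero at the start; "moment": the same for the moment, N m; "finger_gap": finger opening in mm.
Only numpy, scipy, OpenCV 4.12 (cv2) and the standard library are available. Lean on these libraries where they do the work, as an engineer would, in place of code of your own. Each camera call takes 0.05 s, during which the arm holds its last target.

TASK

Some of the oil tins in the rack have tipped over. Stand every one upright again, cap up, on the floor of the lane, leaving any that still stand standing; then swing the rack's end gate fully shut, and after that drop the gate's tab all the way down behind its keeper plate. Leave the windlass, the grease pot and the chocks where they are.

Things in the scene. Friction and masses are not known exactly. Their poses are not given: they have to be found in the camera images.
- rack: wooden rack fixed on the shelf, a lane for one row of tins. Origin: underside, middle. y runs along the lane, x across it (away from the robot). Lane floor is 12 mm above the origin, 160 mm wide by 660 mm long (y from -330 to 330); along both long sides low rims rise 18 mm above the floor (10 mm thick); the -y end has a fixed wall 85 mm high; the +y end is open and has the steel gate
- tin1: flat-sided steel oil tin, 60 mm deep (its x) by 44 mm wide (its y) by 100 mm tall, plus a round black cap 26 mm across, 14 mm high, mid top; about 0.35 kg, weight low down. Origin: the middle of the 100 mm tall body, without cap; z runs from base to cap. Starts tipped over, lying across the lane on one of its 44 mm wide faces, its cap towards or away from the robot. May be absent.
- tin2: flat-sided steel oil tin, 60 mm deep (its x) by 44 mm wide (its y) by 100 mm tall, plus a round black cap 26 mm across, 14 mm high, mid top; about 0.35 kg, weight low down. Origin: the middle of the 100 mm tall body, without cap; z runs from base to cap. Starts tipped over, lying across the lane on one of its 44 mm wide faces, its cap towards or away from the robot. May be absent.
- tin3: flat-sided steel oil tin, 60 mm deep (its x) by 44 mm wide (its y) by 100 mm tall, plus a round black cap 26 mm across, 14 mm high, mid top; about 0.35 kg, weight low down. Origin: the middle of the 100 mm tall body, without cap; z runs from base to cap. Starts tipped over, lying across the lane on one of its 44 mm wide faces, its cap towards or away from the robot. May be absent.
- tin4: flat-sided steel oil tin, 60 mm deep (its x) by 44 mm wide (its y) by 100 mm tall, plus a round black cap 26 mm across, 14 mm high, mid top; about 0.35 kg, weight low down. Origin: the middle of the 100 mm tall body, without cap; z runs from base to cap. Starts tipped over, lying across the lane on one of its 44 mm wide faces, its cap towards or away from the robot. May be absent.
- tin5: flat-sided steel oil tin, 60 mm deep (its x) by 44 mm wide (its y) by 100 mm tall, plus a round black cap 26 mm across, 14 mm high, mid top; about 0.35 kg, weight low down. Origin: the middle of the 100 mm tall body, without cap; z runs from base to cap. Starts upright in the lane.
- gate (a joint): angle of the steel end gate about its upright hinge post at the far (+x) corner of the lane's +y end; 0 = shut square across the lane end, grows as its free end swings outwards to +y (up to 1.2). Stiff: stays where left. The gate is a plate 172 mm long, 10 mm thick, from 21 to 83 mm above the table
- gate_hinge (a point): on the gate's hinge axis, at the height of the gate's top edge, 83 mm above the table
- gate_edge (a point): top of the gate plate near its free end, 180 mm from the hinge axis, in the middle of its thickness
- tab (a joint): angle of the steel tab on the gate's free end about a level pivot; 0 = level: dropped, its end lip behind the keeper plate on the rack's near side (if the gate is shut); grows as raised, up to 1.35. Stiff: stays where left. A bar 12 mm wide, 10 mm thick, reaching 105 mm from its pivot; dropped on a shut gate it points along the rack's -y
- tab_pivot (a point): the tab's pivot, middle of the bar, 72 mm above the table and 185 mm from the gate's hinge axis
- tab_tip (a point): end of the tab, 105 mm from the pivot, middle of the bar
- windlass: bystander: bronze windlass crank lying on the shelf, about 200 by 130 mm, 30 mm high; origin under its middle
- grease_pot: bystander: round metal grease pot, 90 mm across, 80 mm high; origin centre of its base
- chock_a: bystander: stepped hardwood chock 120 by 60 by 45 mm; origin centre of its underside
- chock_b: bystander: stepped hardwood chock like the other
There are look-alikes about, which are no part of the job. What is shaped like the tin3 but blue, red or yellow is not meant.

How it is judged (in metres and radians):
On the way, in this order (a step that is already met when the one before it is completed fails the run):
1. all tins stand upright in the lane (angle between each of tin1, tin2, tin3, tin4, tin5's own z axis and vertical below 0.12 rad and x of tin1 in the frame of rack between -0.06 and 0.06 m and y of tin1 in the frame of rack between -0.325 and 0.325 m and z of tin1 in the frame of rack between 0.054 and 0.07 m and linear speed of each of tin1, tin2, tin3, tin4, tin5 below 0.03 m/s and x of tin2 in the frame of rack between -0.06 and 0.06 m and y of tin2 in the frame of rack between -0.325 and 0.325 m and z of tin2 in the frame of rack between 0.054 and 0.07 m and x of tin3 in the frame of rack between -0.06 and 0.06 m and y of tin3 in the frame of rack between -0.325 and 0.325 m and z of tin3 in the frame of rack between 0.054 and 0.07 m and x of tin4 in the frame of rack between -0.06 and 0.06 m and y of tin4 in the frame of rack between -0.325 and 0.325 m and z of tin4 in the frame of rack between 0.054 and 0.07 m and x of tin5 in the frame of rack between -0.06 and 0.06 m and y of tin5 in the frame of rack between -0.325 and 0.325 m and z of tin5 in the frame of rack between 0.054 and 0.07 m), for 0.2 s.
2. the gate is swung shut with its tab still raised (value of joint gate below 0.06 rad and value of joint tab above 0.4 rad), for 0.2 s.
3. the tab is dropped with the gate shut (value of joint gate below 0.06 rad and value of joint tab below 0.1 rad), for 0.2 s.
At the end, for the whole second after the job is handed in: every tin present stands cap up (within 0.12 rad) and at rest on the lane floor, inside the lane; gate within 0.06 rad of shut; tab within 0.1 rad of level (all of step 1 and all of step 3); the robot touches nothing.
It fails at once if a bystander is pushed more than 30 mm from its place (distance of any of windlass, grease_pot, chock_a, chock_b from where it was at the start of the episode above 0.03 m).
Of tin1, tin2, tin3, tin4 only 2 to 4 are there at a start; the rules pass over those that are not, and their reading is None.
At some moment in a run one of tin1, tin2, tin3, tin4 may be knocked a few centimetres aside while the robot is not near it.
It also fails if it takes over 210 s, if anything falls off the work surface, if the arm or the gripper's body presses on something with over 40 N, if the wrist force passes 120 N, or if a joint passes its speed limit or range.

## Working session

There is one attempt and no reset: what is moved stays moved. The work goes in short steps, Python scripts to look and compute and a shell command to move; the robot and the scene stay as the last step left them, time stands still between calls to the robot, and variables do not carry over. Pictures are saved under pics/ and viewed, and the job is handed in when it is done.

```bash
ls; mkdir -p pics; cat > h.py <<'E'
import numpy as np, cv2, json
from cell import monitor, optics, manip
from scipy.spatial.transform import Rotation as Ro
def st():
    s=monitor.read_state(); return s
def pose(s=None):
    s=s or st(); return np.array(s['eef_pos'],float), Ro.from_euler('xyz',s['eef_rot']).as_matrix()
def grab(name):
    p,R=pose(); c=optics.camera(name); c=dict(c)
    if 'mount' in c:
        M=np.array(c['mount']); T=np.eye(4); T[:3,:3]=R; T[:3,3]=p; W=T@M
        c['R']=W[:3,:3].T; c['t']=-W[:3,:3].T@W[:3,3]
    c['R']=np.array(c['R']);c['t']=np.array(c['t'])
    c['K']=np.array([[c['fx'],0,c['cx']],[0,c['fy'],c['cy']],[0,0,1]]); c['D']=np.array(c['distortion'],float)
    return c
def save(c,fn,box=None,scale=1):
    im=c['frame'][:,:,::-1]
    if box: im=im[box[1]:box[3],box[0]:box[2]]
    if scale!=1: im=cv2.resize(im,None,fx=scale,fy=scale,interpolation=cv2.INTER_CUBIC)
    cv2.imwrite(fn,im)
def ray(c,u,v):
    x=cv2.undistortPoints(np.array([[[u,v]]],float),c['K'],c['D'])[0,0]
    return np.array([x[0],x[1],1.])
def pz(c,u,v,z):  # world point at height z
    d=c['R'].T@ray(c,u,v); o=-c['R'].T@c['t']
    return o+d*(z-o[2])/d[2]
def pd(c,u,v,r=1):
    z=c['range_z'][int(v)-r:int(v)+r+1,int(u)-r:int(u)+r+1]; z=z[z>0]
    if len(z)==0: return None
    return c['R'].T@(ray(c,u,v)*np.median(z)-c['t'])
def proj(c,X):
    rv,_=cv2.Rodrigues(c['R']); return cv2.projectPoints(np.array(X,float).reshape(-1,1,3),rv,c['t'].astype(float),c['K'],c['D'])[0][:,0]
def cloud(c):
    h,w=c['range_z'].shape; uu,vv=np.meshgrid(np.arange(w),np.arange(h))
    x=cv2.undistortPoints(np.stack([uu,vv],-1).reshape(-1,1,2).astype(float),c['K'],c['D'])[:,0]
    z=c['range_z'].reshape(-1); P=np.c_[x*z[:,None],z]; W=(P-c['t'])@c['R']; W[z<=0]=np.nan
    return W.reshape(h,w,3)
E
python3 - <<'E'
from h import *
print(st())
for n in ['scene','top','wrist']:
    c=grab(n); save(c,f'pics/{n}0.png',scale=1.5); print(n,c['fx'],c['cx'],c['cy'],c['D'],-c['R'].T@c['t'],c['R'].round(2).tolist())
E
```

```text
pics
{'clock': 0.0, 'joints': array([ 1.22242417e+00,  3.00475668e-01,  1.52159433e+00, -2.42567508e-06,
        1.32069281e+00, -6.66530423e-02]), 'qd': array([-7.95927317e-04, -6.42379861e-05,  2.58068208e-04,  6.23973548e-04,
       -3.42575486e-04, -8.25535466e-04]), 'effort': array([-7.05341081e-04, -5.31821716e+01, -3.52705014e+01,  7.07658450e-02,
        2.47379526e-02, -7.44307886e-05]), 'eef_pos': array([152.84420626, 528.05786294, 204.87821879]), 'eef_rot': array([-1.57196404e+00,  7.55925707e-05, -2.81718561e-01]), 'wrist_force': array([ 0.68908916, -0.88832414,  0.25896593]), 'moment': array([-0.01289428,  0.00457918, -0.02069043]), 'finger_gap': 94.13063355588103}
scene 400.71472142408123 253.9251741974093 192.03171863439826 [-0.04567277  0.          0.          0.          0.        ] [1374.66348413  -11.00755798  880.25177866] [[0.01, 1.0, -0.0], [0.71, -0.01, -0.71], [-0.71, 0.01, -0.71]]
top 378.25127171297515 255.48594016771034 187.96462769554932 [0.00663419 0.         0.         0.         0.        ] [ 410.15910532    6.68359532 1263.37176285] [[0.03, -1.0, -0.0], [-0.99, -0.03, -0.11], [0.11, 0.01, -0.99]]
wrist 286.28319086377365 245.7248416565172 188.44559778689631 [-0.00046356  0.          0.          0.          0.        ] [ 83.69983182 548.716266   383.77111989] [[0.28, 0.96, -0.0], [0.93, -0.27, 0.25], [0.24, -0.07, -0.97]]
```

View pics/scene0.png

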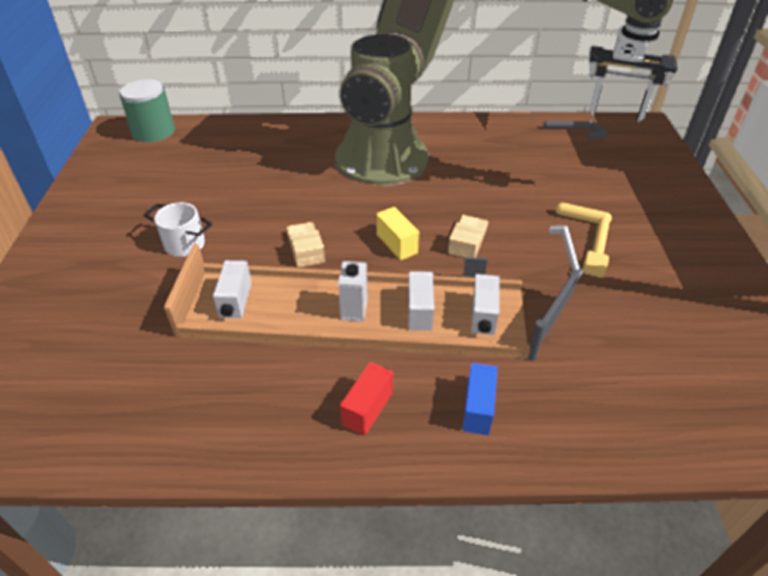

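View pics/top0.png

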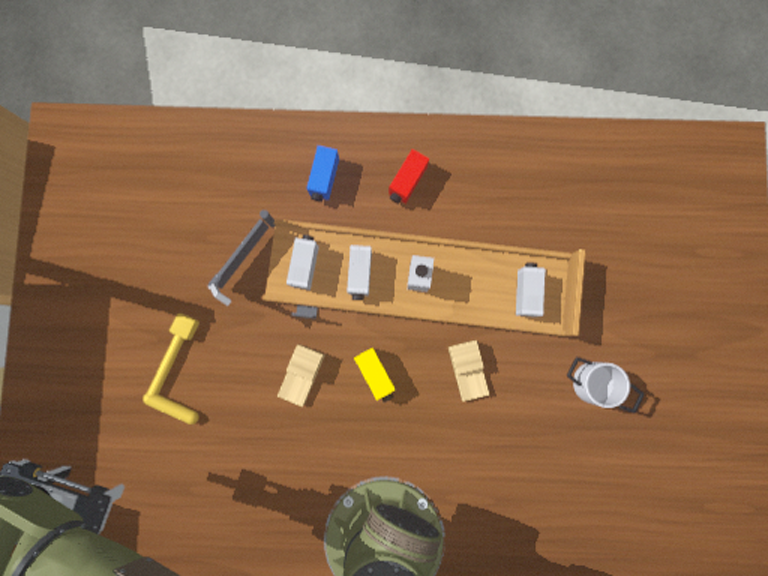

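View pics/wrist0.png

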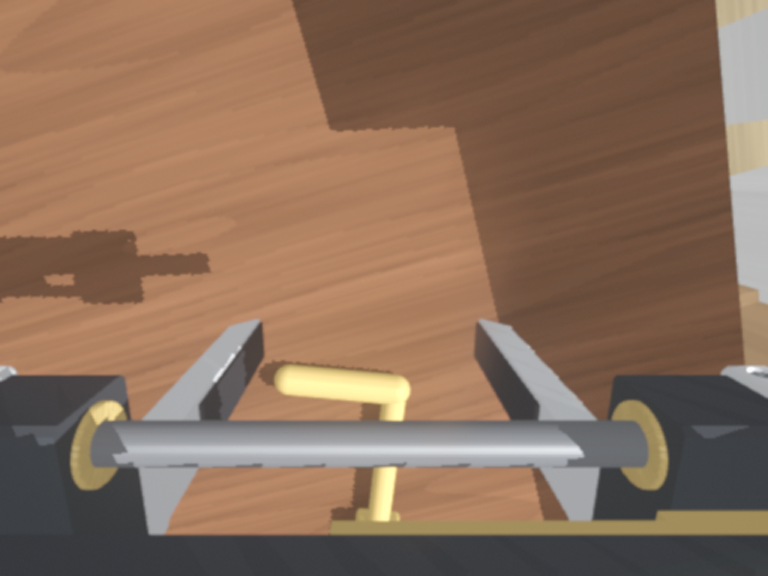

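Three tins lie tipped: top view (302,262), (359,270) and (530,290), in 1.5x pixels. One stands at (421,270). The look-alikes are blue (322,172), red (408,177) and yellow (374,375), all outside the rack. Next I check a close crop and measure.

```bash
python3 - <<'E'
from h import *
c=grab('top'); save(c,'pics/top1.png',box=(130,130,400,270),scale=2.9)
s=grab('scene'); save(s,'pics/scene1.png',box=(100,140,420,250),scale=2.5)
W=cloud(c); np.save('top1.npy',W)
# tins: light grey
hsv=cv2.cvtColor(c['frame'],cv2.COLOR_RGB2HSV)
z=W[...,2]
m=((hsv[...,1]<40)&(z>50)&(W[...,0]>300)).astype(np.uint8)
n,l,sta,cen=cv2.connectedComponentsWithStats(m)
for i in range(1,n):
    if sta[i,4]>60:
        P=W[l==i]; zt=np.nanpercentile(P[:,2],90); Q=P[P[:,2]>zt-8]
        r=cv2.minAreaRect(Q[:,:2].astype(np.float32)); print(cen[i].round(),sta[i,4],'ztop',zt.round(1),'rect',np.round(r[0],1),np.round(r[1],1),round(r[2],1))
for u,v in [(182,148),(388,167),(384,222),(177,200)]:
    print(u,v,pz(c,u,v,30).round(1),pd(c,u,v))
E
```

```text
[156. 174.] 368 ztop 155.2 rect [496.2 333.1] [40.3 12.1] 52.4
[201. 174.] 472 ztop 74.2 rect [581.6 192. ] [44.4 99.9] 82.0
[239. 180.] 462 ztop 74.4 rect [570.3  68.8] [44.6 98.4] 88.0
[280. 181.] 308 ztop 125.3 rect [564.2 -60.3] [21.9 21.8] 2.4
[354. 193.] 496 ztop 74.7 rect [ 534.3 -299.8] [44.6 99.2] 87.2
[400. 255.] 353 ztop 80.5 rect [ 344.3 -432.8] [119.   86.1] 82.2
182 148 [673.4 263.5  30. ] [673.4337604  263.46760672  29.99682947]
388 167 [ 628.7 -418.6   30. ] [ 619.00019836 -399.74123568   84.76441591]
384 222 [ 447.7 -403.9   30. ] [ 446.12606625 -386.23318677   83.18339094]
177 200 [500.  271.1  30. ] [502.06419087 277.2478233    1.46773923]
```

View pics/top1.png

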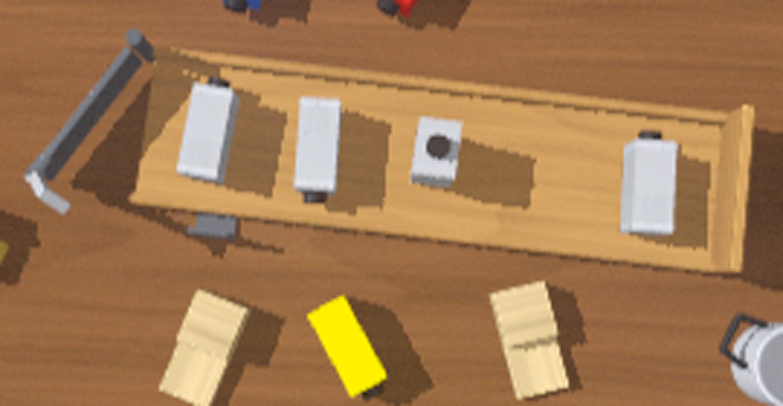

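View pics/scene1.png

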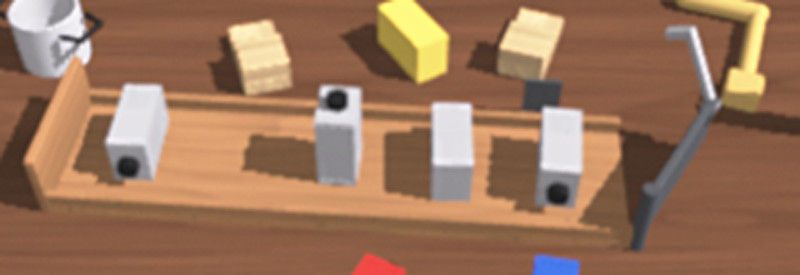

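```bash
cat >> h.py <<'E'
def rackT(x,y,a):
    c,s=np.cos(a),np.sin(a)
    return lambda P:(np.atleast_2d(np.array(P,float))@np.array([[c,s,0],[-s,c,0],[0,0,1]])+[x,y,0])
E
python3 - <<'E'
from h import *
from scipy.optimize import least_squares
W=np.load('top1.npy'); z=W[...,2]
P=W[(z>25)&(z<33)&(W[...,0]>420)&(W[...,0]<720)&(W[...,1]<300)&(W[...,1]>-420)]
a=-0.065; 
def f(p):
    x0,y0,a=p; d=P[:,:2]-[x0,y0]; xr=d[:,0]*np.cos(a)+d[:,1]*np.sin(a)
    return np.minimum(abs(abs(xr)-85),15)
best=min((least_squares(f,[x,-70,a0],loss='soft_l1') for x in range(540,600,8) for a0 in (-.04,-.065,-.09)),key=lambda r:r.cost)
x0,y0,a=best.x; print(best.x,len(P),np.median(best.fun))
# y via end wall: top points z>78
Q=W[(z>78)&(z<92)&(W[...,0]>440)&(W[...,0]<660)&(W[...,1]<-370)&(W[...,1]>-460)]
d=Q[:,:2]-[x0,y0]; yr=-d[:,0]*np.sin(a)+d[:,1]*np.cos(a); xr=d[:,0]*np.cos(a)+d[:,1]*np.sin(a)
m=abs(xr)<80
print('wall top yr',np.percentile(yr[m],[2,10,50,90,98]),m.sum())
F=W[(z>8)&(z<16)&(W[...,0]>480)&(W[...,0]<660)&(W[...,1]>100)]
d=F[:,:2]-[x0,y0]; yr=-d[:,0]*np.sin(a)+d[:,1]*np.cos(a); print('floor end',np.percentile(yr,[90,98,99.5,100]))
G=W[(z>60)&(z<100)&(W[...,1]>240)&(W[...,0]>440)]
np.set_printoptions(suppress=True,precision=1); print(len(G)); print(G[::6])
T=W[(z>=100)&(W[...,1]>240)&(W[...,0]>440)&(W[...,0]<650)]; print(T[::4])
E
```

```text
[ 7.45429372e+02  1.97071421e+03 -8.93026984e-02] 1249 2.865931249571389
wall top yr [-2377.35249845 -2376.17629683 -2370.494262   -2365.84958365
 -2365.17835859] 222
floor end [-1720.09838163 -1709.25570937 -1707.28444894 -1217.41276853]
333
[[684.6 276.6  94.5]
 [681.5 273.2  94.6]
 [677.7 272.5  97.2]
 [674.9 276.   94.9]
 [681.1 262.4  69.9]
 [675.6 263.4  79.5]
 [673.7 264.6  73.3]
 [670.  267.3  74.8]
 [669.6 270.   61.7]
 [666.2 276.3  61.5]
 [662.1 278.6  64.9]
 [656.7 279.5  74.5]
 [654.1 283.3  71. ]
 [650.  285.5  74.7]
 [645.8 290.8  78.6]
 [642.8 297.5  76.3]
 [638.8 299.7  79.7]
 [635.3 302.4  80.7]
 [631.3 304.4  84.7]
 [628.4 311.3  81.8]
 [632.8 297.4  60.9]
 [629.4 300.4  61. ]
 [624.8 301.7  67.9]
 [622.  305.5  65. ]
 [612.6 324.1  78.2]
 [615.9 309.   62.2]
 [611.7 310.8  67.4]
 [608.4 313.9  67. ]
 [604.9 316.7  67.7]
 [600.3 321.   75.2]
 [596.6 323.3  77.9]
 [592.8 325.4  80.9]
 [589.8 328.9  78.9]
 [585.5 330.   86.1]
 [582.3 336.4  85. ]
 [579.6 340.4  81.2]
 [576.4 343.6  80.3]
 [573.1 349.9  79.9]
 [569.5 352.3  81.9]
 [572.9 339.   61.4]
 [569.4 341.7  62.6]
 [565.3 343.1  68.3]
 [562.1 346.3  67.5]
 [557.2 348.9  80. ]
 [555.3 351.9  68.9]
 [550.8 355.3  78.5]
 [546.9 359.9  83.4]
 [543.8 366.7  81.3]
 [540.6 369.8  80.7]
 [537.3 376.1  80.1]
 [539.1 360.6  68.5]
 [534.2 365.8  82.1]
 [530.9 375.5  80.8]
 [527.5 384.7  80.8]
 [529.4 366.5  68.1]
 [526.9 368.6  60.5]]
[[525.7 365.7 101.7]
 [518.2 360.8 116.4]
 [514.2 357.7 125.7]
 [511.2 360.7 125.2]
 [508.8 339.5 155.5]
 [505.6 335.2 159.3]
 [502.1 336.3 165. ]
 [499.3 339.7 162.7]
 [500.2 330.3 155.1]
 [496.5 336.7 162.3]
 [496.7 324.7 163.4]
 [494.  331.9 158.4]
 [494.6 321.  155.3]
 [491.  328.2 160.3]
 [491.9 318.7 152.4]
 [488.6 323.6 155.2]
 [485.6 326.2 155.7]
 [482.9 320.7 153.8]]
```

```bash
python3 - <<'E'
from h import *
W=np.load('top1.npy')
T=rackT(563.9,-56.2,-0.0893)
for n in ('top','scene'):
    c=grab(n); im=c['frame'].copy()
    im=cv2.resize(im,None,fx=3,fy=3,interpolation=cv2.INTER_CUBIC)
    def poly(P,col): 
        q=(proj(c,T(P))*3+1).astype(int); cv2.polylines(im,[q.reshape(-1,1,2)],True,col,1)
    poly([[-90,-330,30],[90,-330,30],[90,330,30],[-90,330,30]],(255,0,255))
    poly([[-80,-330,12],[80,-330,12],[80,330,12],[-80,330,12]],(0,255,255))
    poly([[-90,-330,85],[90,-330,85],[90,-340,85],[-90,-340,85]],(0,255,0))
    b=(390,390,1200,810) if n=='top' else (300,420,1260,750)
    o=im[b[1]:b[3],b[0]:b[2]]; o=cv2.resize(o,None,fx=800/o.shape[1],fy=800/o.shape[1]); cv2.imwrite(f'pics/ov_{n}.png',o[:,:,::-1])
E
```

```text
(no output)
```

View pics/ov_top.png

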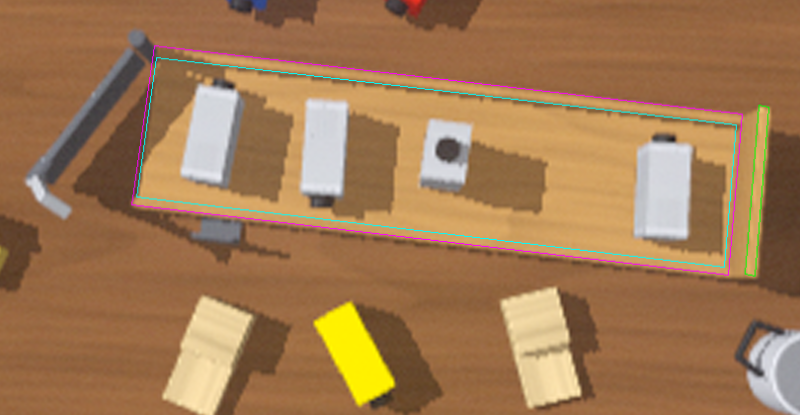

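View pics/ov_scene.png

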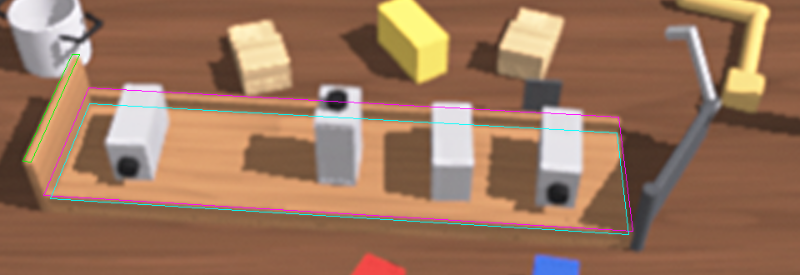

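```bash
cat > go.py <<'E'
import sys
from h import *
# usage: go.py x y z yaw : print the shift and turn
t=list(map(float,sys.argv[1:5])); s=st(); p,R=pose(s); yaw=s['eef_rot'][2]
d=R.T@(np.array(t[:3])-p); print('tcp',p.round(1),'yaw',round(yaw,3),'gap',round(s['finger_gap'],1),'F',np.round(s['wrist_force'],1),'t',round(s['clock'],1))
print('tx ty tz turn',(d/200).round(3), round(-(t[3]-yaw)/np.pi,3))
E
python3 go.py 616 187 205 -0.14
```

```text
tcp [152.9 528.2 205.3] yaw -0.282 gap 93.9 F [-0.2  0.9  0.6] t 0.3
tx ty tz turn [ 2.698e+00  2.000e-03 -9.950e-01] -0.045
```

```bash
python3 -m creep '[{"tx":0.9,"ty":0,"tz":-0.33,"turn":-0.045,"fingers":64},{"tx":0.9,"ty":0,"tz":-0.33,"turn":-0.045,"fingers":64},{"tx":0.9,"ty":0,"tz":-0.33,"turn":-0.045,"fingers":64},{"tx":0.9,"ty":0,"tz":-0.33,"turn":-0.045,"fingers":64},{"tx":0.9,"ty":0,"tz":-0.33,"turn":-0.045,"fingers":64},{"tx":0.9,"ty":0,"tz":-0.33,"turn":-0.045,"fingers":64}]' 8; python3 go.py 616 187 205 -0.14
```

```text
clock: 0.95
eef_pos: [307.9, 414.5, 205.4]
eef_rot: [-1.571, 0.0, -0.142]
wrist_force: [-0.5, -0.5, 0.1]
finger_gap: 63.9
tcp [307.9 414.5 205.4] yaw -0.142 gap 63.9 F [-0.5 -0.5  0.1] t 0.9
tx ty tz turn [ 1.686  0.002 -0.908] -0.001
```

```bash
python3 -m creep '[{"tx":0.85,"ty":0,"tz":-0.45},{"tx":0.85,"ty":0,"tz":-0.45},{"tx":0.85,"ty":0,"tz":-0.45},{"tx":0.85,"ty":0,"tz":-0.45},{"tx":0.85,"ty":0,"tz":-0.45},{"tx":0.85,"ty":0,"tz":-0.45}]'; python3 go.py 616 187 205 -0.14
```

```text
tcp [307.9 414.5 205.4] yaw -0.142 gap 63.9 F [-0.5 -0.5  0.1] t 0.9
tx ty tz turn [ 1.686  0.002 -0.908] -0.001$[0]: bad value
```

```bash
python3 -m creep '[{"tx":0.85,"ty":0,"tz":-0.45,"turn":0,"fingers":64},{"tx":0.85,"ty":0,"tz":-0.45,"turn":0,"fingers":64},{"tx":0.85,"ty":0,"tz":-0.45,"turn":0,"fingers":64},{"tx":0.85,"ty":0,"tz":-0.45,"turn":0,"fingers":64},{"tx":0.85,"ty":0,"tz":-0.45,"turn":0,"fingers":64},{"tx":0.85,"ty":0,"tz":-0.45,"turn":0,"fingers":64}]'; python3 go.py 616 187 205 -0.14
```

```text
clock: 1.55
eef_pos: [462.9, 302.1, 205.0]
eef_rot: [-1.571, 0.001, -0.142]
wrist_force: [-0.5, 0.2, 0.1]
finger_gap: 63.4
tcp [462.9 302.1 205. ] yaw -0.142 gap 63.4 F [-0.5  0.2  0.1] t 1.6
tx ty tz turn [ 0.84  -0.001 -0.461] -0.001
```

```bash
python3 -m creep '[{"tx":0.835,"ty":0,"tz":-0.455,"turn":0,"fingers":64},{"tx":0.835,"ty":0,"tz":-0.455,"turn":0,"fingers":64},{"tx":0.835,"ty":0,"tz":-0.455,"turn":0,"fingers":64},{"tx":0.835,"ty":0,"tz":-0.455,"turn":0,"fingers":64},{"tx":0.835,"ty":0,"tz":-0.455,"turn":0,"fingers":64},{"tx":0.835,"ty":0,"tz":-0.455,"turn":0,"fingers":64}]'; python3 go.py 616 187 205 -0.14
python3 - <<'E'
from h import *
c=grab('top'); s=grab('scene'); w=grab('wrist')
a=c['frame'][110:270,120:400]; b=s['frame'][110:270,120:400]
cv2.imwrite('pics/a1.png',cv2.resize(np.vstack([a,b]),None,fx=1.8,fy=1.8)[:,:,::-1]); save(w,'pics/w1.png')
E
```

```text
clock: 2.15
eef_pos: [614.4, 190.0, 204.5]
eef_rot: [-1.571, 0.002, -0.141]
wrist_force: [-0.1, -0.3, 0.4]
finger_gap: 64.2
tcp [614.4 190.  204.5] yaw -0.141 gap 64.2 F [-0.1 -0.3  0.4] t 2.1
tx ty tz turn [ 0.01  -0.003 -0.014] -0.0
```

View pics/a1.png

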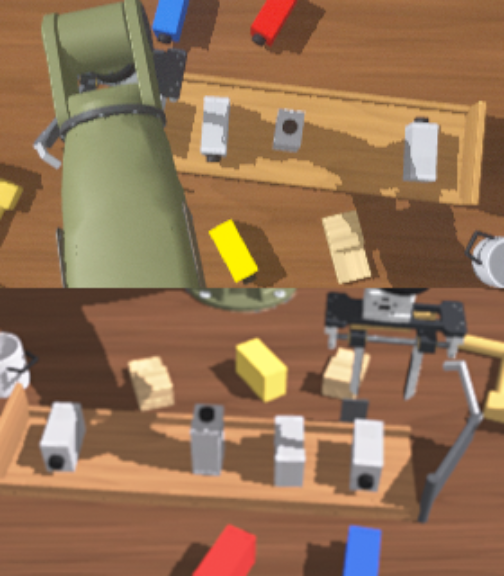

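View pics/w1.png

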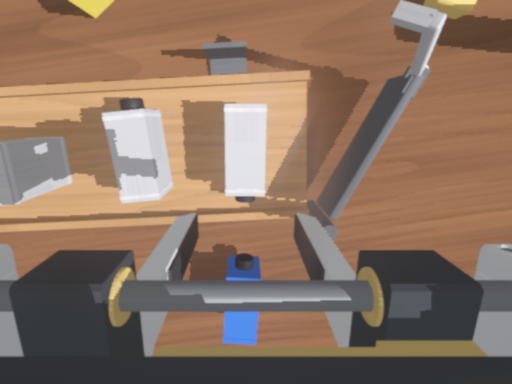

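```bash
python3 - <<'E'
from h import *
w=grab('wrist'); q=[pz(w,u,v,72)for u,v in [(225,105),(266,105),(266,193),(225,193)]]
print(np.round(q,1), np.mean(q,0).round(1))
E
python3 go.py 616 187 27 -0.14
```

```text
[[528.8 180.4  72. ]
 [534.8 222.9  72. ]
 [629.5 211.3  72. ]
 [623.1 165.5  72. ]] [579.1 195.   72. ]
tcp [614.3 190.  205.3] yaw -0.14 gap 63.9 F [-0.7  1.   0.3] t 2.4
tx ty tz turn [ 0.011  0.892 -0.014] -0.0
```

```bash
python3 -m creep '[{"tx":0,"ty":0.25,"tz":0,"turn":0,"fingers":64},{"tx":0,"ty":0.5,"tz":0,"turn":0,"fingers":64},{"tx":0,"ty":0.7,"tz":0,"turn":0,"fingers":64},{"tx":0,"ty":0.83,"tz":0,"turn":0,"fingers":64},{"tx":0,"ty":0.885,"tz":0,"turn":0,"fingers":64},{"tx":0,"ty":0.885,"tz":0,"turn":0,"fingers":64},{"tx":0,"ty":0.885,"tz":0,"turn":0,"fingers":20},{"tx":0,"ty":0.885,"tz":0,"turn":0,"fingers":20},{"tx":0,"ty":0.885,"tz":0,"turn":0,"fingers":20},{"tx":0,"ty":0.885,"tz":0,"turn":0,"fingers":20},{"tx":0,"ty":0.885,"tz":0,"turn":0,"fingers":20},{"tx":0,"ty":0.885,"tz":0,"turn":0,"fingers":20},{"tx":0,"ty":0.885,"tz":0,"turn":0,"fingers":20}]' 8
```

```text
clock: 3.65
eef_pos: [614.8, 190.1, 29.9]
eef_rot: [-1.57, -0.001, -0.14]
wrist_force: [-1.3, -0.5, 6.4]
finger_gap: 44.0
```

```bash
python3 -m creep '[{"tx":0,"ty":-0.05,"tz":0,"turn":0,"fingers":20},{"tx":0,"ty":-0.1,"tz":0,"turn":0,"fingers":20},{"tx":0,"ty":-0.15,"tz":0,"turn":0,"fingers":20},{"tx":0,"ty":-0.2,"tz":0,"turn":0,"fingers":20},{"tx":0,"ty":-0.25,"tz":0,"turn":0,"fingers":20},{"tx":0,"ty":-0.3,"tz":0,"turn":0,"fingers":20},{"tx":-0.02,"ty":-0.35,"tz":0,"turn":0,"fingers":20},{"tx":-0.04,"ty":-0.35,"tz":0,"turn":0,"fingers":20}]'
python3 - <<'E'
from h import *
s=grab('scene'); save(s,'pics/s2.png',box=(260,90,420,250),scale=3)
E
```

```text
clock: 4.45
eef_pos: [607.1, 191.4, 101.5]
eef_rot: [-1.569, -0.003, -0.14]
wrist_force: [0.6, -0.7, -4.4]
finger_gap: 43.7
```

View pics/s2.png

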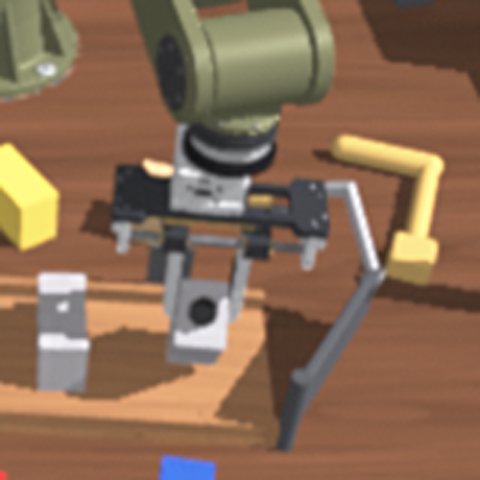

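```bash
cat >> h.py <<'E'
def tinfit(c,ctr,rad=70,zmin=16,zmax=200):
    """light-grey points near ctr (world xy): report plane patches via RANSAC"""
    W=cloud(c); hsv=cv2.cvtColor(c['frame'],cv2.COLOR_RGB2HSV)
    m=(hsv[...,1]<45)&(np.hypot(W[...,0]-ctr[0],W[...,1]-ctr[1])<rad)&(W[...,2]>zmin)&(W[...,2]<zmax)
    return W[m], np.argwhere(m)
def planes(P,k=2,tol=2.5,seed=0):
    rng=np.random.default_rng(seed); out=[]
    for _ in range(k):
        if len(P)<25: break
        best=None
        for _ in range(400):
            a,b,c=P[rng.choice(len(P),3,False)]; n=np.cross(b-a,c-a); L=np.linalg.norm(n)
            if L<50: continue
            n/=L; i=abs((P-a)@n)<tol
            if best is None or i.sum()>best.sum(): best=i
        Q=P[best]; n=np.linalg.svd(Q-Q.mean(0))[2][2]; n*=np.sign(n[2]) if abs(n[2])>.1 else 1
        out.append((len(Q),n.round(3),Q.mean(0).round(1),Q.min(0).round(0),Q.max(0).round(0))); P=P[~best]
    return out
E
python3 - <<'E'
from h import *
s=grab('scene')
P,_=tinfit(s,(607,191),60,zmin=20,zmax=140)
for p in planes(P,3): print(*p)
E
```

```text
252 [ 0.558 -0.082  0.826] [629.5 188.8 122.2] [601. 159. 104.] [657. 224. 140.]
82 [-0.825  0.125  0.551] [631.3 186.   72.6] [603. 165.  33.] [657. 208. 109.]
64 [ 0.264 -0.036  0.964] [632.7 188.4 134.1] [612. 158. 129.] [649. 223. 140.]
```

```bash
python3 -m creep '[{"tx":0,"ty":0.03,"tz":0,"turn":0,"fingers":20},{"tx":0,"ty":0.06,"tz":0,"turn":0,"fingers":20},{"tx":0,"ty":0.08,"tz":0,"turn":0,"fingers":20},{"tx":0,"ty":0.08,"tz":0,"turn":0,"fingers":20}]' 4
python3 - <<'E'
from h import *
s=grab('scene'); save(s,'pics/s3.png',box=(260,90,420,250),scale=3)
P,_=tinfit(s,(607,191),60,zmin=20,zmax=140)
for p in planes(P,3): print(*p)
E
```

```text
clock: 4.95
eef_pos: [606.3, 191.4, 83.4]
eef_rot: [-1.57, -0.001, -0.14]
wrist_force: [-0.1, 0.5, -1.6]
finger_gap: 43.8
247 [ 0.449 -0.053  0.892] [627.  188.  112.7] [599. 157.  98.] [657. 221. 128.]
123 [-0.874  0.07   0.48 ] [632.2 186.7  59.3] [611. 163.  21.] [654. 212.  98.]
93 [ 0.991 -0.13   0.03 ] [616.5 190.1 113.1] [610. 156.  28.] [623. 224. 140.]
```

View pics/s3.png

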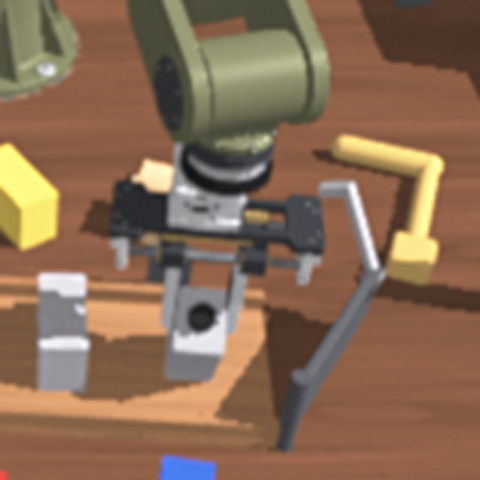

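```bash
python3 -m creep '[{"tx":-0.04,"ty":0.0,"tz":0,"turn":0,"fingers":20},{"tx":-0.08,"ty":-0.01,"tz":0,"turn":0,"fingers":20},{"tx":-0.12,"ty":-0.01,"tz":0,"turn":0,"fingers":20},{"tx":-0.16,"ty":0,"tz":0,"turn":0,"fingers":20},{"tx":-0.20,"ty":0.01,"tz":0,"turn":0,"fingers":20},{"tx":-0.22,"ty":0.02,"tz":0,"turn":0,"fingers":20},{"tx":-0.22,"ty":0.02,"tz":0,"turn":0,"fingers":20},{"tx":-0.22,"ty":0.02,"tz":0,"turn":0,"fingers":20}]' 4
python3 - <<'E'
from h import *
s=grab('scene'); save(s,'pics/s4.png',box=(260,90,420,250),scale=3)
P,_=tinfit(s,(565,191),60,zmin=20,zmax=140)
for p in planes(P,3): print(*p)
E
```

```text
clock: 5.8
eef_pos: [562.8, 197.5, 79.7]
eef_rot: [-1.57, -0.001, -0.14]
wrist_force: [-3.0, -1.0, 4.4]
finger_gap: 44.3
266 [-0.97   0.137  0.202] [600.2 191.5  68.2] [587. 170.  20.] [611. 214. 110.]
180 [ 0.234 -0.061  0.97 ] [581.2 193.9 113.7] [550. 163. 104.] [609. 228. 122.]
110 [ 0.992 -0.123 -0.009] [572.5 192.6 112.3] [567. 162.  30.] [579. 230. 139.]
```

View pics/s4.png

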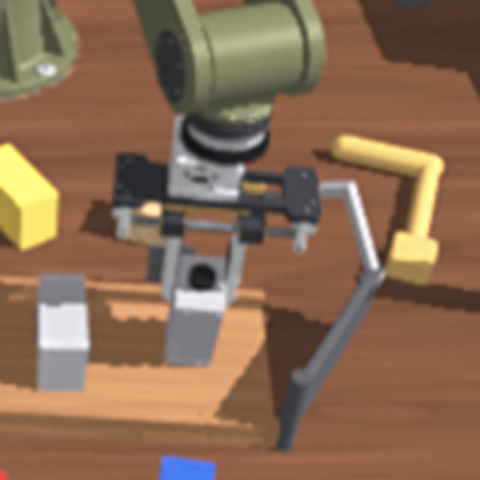

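```bash
python3 -m creep '[{"tx":-0.04,"ty":0.0,"tz":0,"turn":0,"fingers":20},{"tx":-0.06,"ty":0.0,"tz":0,"turn":0,"fingers":20},{"tx":-0.06,"ty":0,"tz":0,"turn":0,"fingers":48},{"tx":-0.06,"ty":0,"tz":0,"turn":0,"fingers":64},{"tx":-0.06,"ty":0,"tz":0,"turn":0,"fingers":64},{"tx":-0.06,"ty":-0.02,"tz":0,"turn":0,"fingers":64},{"tx":-0.06,"ty":-0.2,"tz":0,"turn":0,"fingers":64},{"tx":-0.06,"ty":-0.4,"tz":0,"turn":0,"fingers":64},{"tx":-0.06,"ty":-0.6,"tz":0,"turn":0,"fingers":64},{"tx":-0.06,"ty":-0.6,"tz":0,"turn":0,"fingers":64}]' 4
python3 - <<'E'
from h import *
s=grab('scene'); save(s,'pics/s5.png',box=(100,90,420,250),scale=2.5)
P,_=tinfit(s,(565,191),60,zmin=20,zmax=125)
for p in planes(P,3): print(*p)
E
```

```text
clock: 6.85
eef_pos: [552.8, 199.6, 205.8]
eef_rot: [-1.566, -0.01, -0.14]
wrist_force: [-1.0, 0.5, -0.5]
finger_gap: 63.9
320 [ 0.989 -0.15   0.002] [580.4 195.1  67.7] [575. 173.  20.] [586. 217. 112.]
132 [-0.008 -0.009  1.   ] [555.  198.4 110.1] [520. 175. 108.] [581. 222. 112.]
41 [-0.118 -0.993 -0.002] [551.3 177.3  68.2] [517. 174.  21.] [581. 182. 113.]
```

View pics/s5.png

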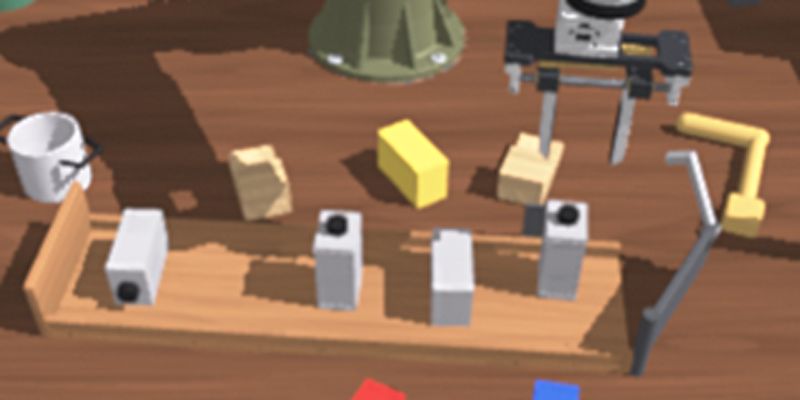

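```bash
cat >> h.py <<'E'
def topface(c,ctr,zlo,zhi,rad=75):
    P,_=tinfit(c,ctr,rad,zlo,zhi); r=cv2.minAreaRect(P[:,:2].astype(np.float32)); return len(P),np.round(r[0],1),np.round(r[1],1),round(r[2],1)
E
python3 - <<'E'
from h import *
c=grab('top');s=grab('scene')
for n,q in (('B',(570,69)),('C',(534,-300))): print(n,topface(c,q,66,82),topface(s,q,66,82))
E
python3 go.py 535 70 205 -0.04
```

```text
B (425, array([570.8,  68.8]), array([44.5, 99.9]), 88.2) (389, array([573. ,  70.8]), array([ 42.4, 102.4]), 87.6)
C (441, array([ 534.3, -300. ]), array([45.8, 99.3]), 87.9) (387, array([ 536.7, -296.7]), array([ 45.3, 105.2]), 87.3)
tcp [550.7 199.  199.1] yaw -0.14 gap 64.1 F [ 1.3  0.1 -0.3] t 7.0
tx ty tz turn [ 0.012 -0.03  -0.649] -0.032
```

```bash
python3 -m creep '[{"tx":0.02,"ty":-0.03,"tz":-0.2,"turn":-0.032,"fingers":64},{"tx":0.02,"ty":-0.03,"tz":-0.42,"turn":-0.032,"fingers":64},{"tx":0.02,"ty":-0.03,"tz":-0.6,"turn":-0.032,"fingers":64},{"tx":0.02,"ty":-0.03,"tz":-0.645,"turn":-0.032,"fingers":64},{"tx":0.02,"ty":-0.03,"tz":-0.645,"turn":-0.032,"fingers":64},{"tx":0.02,"ty":-0.03,"tz":-0.645,"turn":-0.032,"fingers":64}]' 4; python3 go.py 536.5 70.7 27 -0.04
```

```text
clock: 7.6
eef_pos: [536.6, 71.5, 204.5]
eef_rot: [-1.57, 0.0, -0.039]
wrist_force: [-0.5, 0.5, 0.0]
finger_gap: 63.8
tcp [536.6  71.5 204.5] yaw -0.039 gap 63.8 F [-0.5  0.5  0. ] t 7.6
tx ty tz turn [-0.     0.887 -0.005] 0.0
```

```bash
python3 -m creep '[{"tx":0,"ty":0.25,"tz":0,"turn":0,"fingers":64},{"tx":0,"ty":0.5,"tz":0,"turn":0,"fingers":64},{"tx":0,"ty":0.7,"tz":0,"turn":0,"fingers":64},{"tx":0,"ty":0.83,"tz":0,"turn":0,"fingers":64},{"tx":0,"ty":0.885,"tz":0,"turn":0,"fingers":64},{"tx":0,"ty":0.885,"tz":0,"turn":0,"fingers":64},{"tx":0,"ty":0.885,"tz":0,"turn":0,"fingers":20},{"tx":0,"ty":0.885,"tz":0,"turn":0,"fingers":20},{"tx":0,"ty":0.885,"tz":0,"turn":0,"fingers":20},{"tx":0,"ty":0.885,"tz":0,"turn":0,"fingers":20},{"tx":0,"ty":0.885,"tz":0,"turn":0,"fingers":20},{"tx":0,"ty":0.885,"tz":0,"turn":0,"fingers":20}]' 6
python3 -m creep '[{"tx":0,"ty":-0.05,"tz":0,"turn":0,"fingers":20},{"tx":0,"ty":-0.1,"tz":0,"turn":0,"fingers":20},{"tx":0,"ty":-0.15,"tz":0,"turn":0,"fingers":20},{"tx":0,"ty":-0.2,"tz":0,"turn":0,"fingers":20},{"tx":0,"ty":-0.25,"tz":0,"turn":0,"fingers":20},{"tx":0,"ty":-0.28,"tz":0,"turn":0,"fingers":20},{"tx":0.0,"ty":-0.28,"tz":0,"turn":0,"fingers":20}]' 5
python3 - <<'E'
from h import *
s=grab('scene'); save(s,'pics/s6.png',box=(200,90,360,250),scale=3)
P,_=tinfit(s,(560,70),60,zmin=20,zmax=125)
for p in planes(P,3): print(*p)
E
```

```text
clock: 8.8
eef_pos: [537.2, 71.7, 28.7]
eef_rot: [-1.57, -0.002, -0.039]
wrist_force: [-1.2, 0.8, 7.7]
finger_gap: 44.0
clock: 9.5
eef_pos: [537.7, 71.7, 86.1]
eef_rot: [-1.57, -0.004, -0.039]
wrist_force: [-1.3, -0.1, 7.4]
finger_gap: 44.1
433 [ 0.779 -0.027  0.626] [571.8  70.4  87.9] [540.  38.  47.] [605. 105. 124.]
93 [ 0.781 -0.029  0.623] [572.1  71.7  93.2] [547.  38.  50.] [606. 105. 125.]
69 [ 0.772 -0.023  0.635] [568.9  68.1  85.3] [537.  38.  45.] [602. 103. 123.]
```

View pics/s6.png

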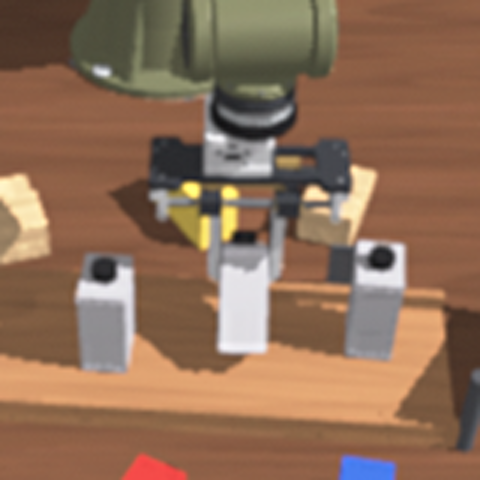

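```bash
python3 -m creep '[{"tx":0.04,"ty":0.0,"tz":0,"turn":0,"fingers":20},{"tx":0.08,"ty":0,"tz":0,"turn":0,"fingers":20},{"tx":0.12,"ty":0,"tz":0,"turn":0,"fingers":20},{"tx":0.16,"ty":0,"tz":0,"turn":0,"fingers":20},{"tx":0.20,"ty":0.01,"tz":0,"turn":0,"fingers":20},{"tx":0.24,"ty":0.02,"tz":0,"turn":0,"fingers":20},{"tx":0.28,"ty":0.03,"tz":0,"turn":0,"fingers":20},{"tx":0.32,"ty":0.035,"tz":0,"turn":0,"fingers":20},{"tx":0.34,"ty":0.035,"tz":0,"turn":0,"fingers":20},{"tx":0.34,"ty":0.035,"tz":0,"turn":0,"fingers":20}]' 4
python3 - <<'E'
from h import *
s=grab('scene'); save(s,'pics/s7.png',box=(200,90,360,250),scale=3)
P,_=tinfit(s,(600,70),60,zmin=20,zmax=125)
for p in planes(P,3): print(*p)
E
```

```text
clock: 10.55
eef_pos: [606.1, 69.0, 78.8]
eef_rot: [-1.57, -0.004, -0.039]
wrist_force: [0.2, 0.2, -2.4]
finger_gap: 44.1
363 [ 0.997 -0.046  0.062] [623.6  67.9  70.8] [617.  38.  20.] [629.  95. 120.]
145 [-0.055 -0.019  0.998] [596.5  69.8 111.7] [560.  38. 108.] [624. 100. 116.]
88 [ 0.996 -0.036  0.083] [618.7  74.6  86.1] [614.  38.  20.] [625. 103. 124.]
```

View pics/s7.png

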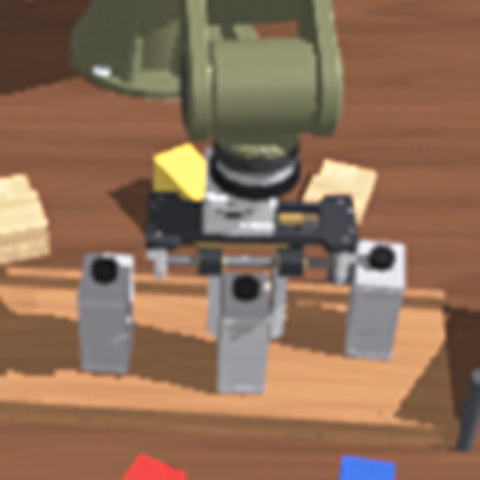

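```bash
python3 -m creep '[{"tx":0,"ty":0.01,"tz":0,"turn":0,"fingers":20},{"tx":0,"ty":0.01,"tz":0,"turn":0,"fingers":48},{"tx":0,"ty":0.01,"tz":0,"turn":0,"fingers":64},{"tx":0,"ty":0.01,"tz":0,"turn":0,"fingers":64},{"tx":0,"ty":0.0,"tz":0,"turn":0,"fingers":64},{"tx":0,"ty":-0.2,"tz":0,"turn":0,"fingers":64},{"tx":0,"ty":-0.4,"tz":0,"turn":0,"fingers":64},{"tx":0,"ty":-0.6,"tz":0,"turn":0,"fingers":64},{"tx":0,"ty":-0.75,"tz":0,"turn":0,"fingers":64},{"tx":0,"ty":-0.75,"tz":0,"turn":0,"fingers":64}]' 4
python3 - <<'E'
from h import *
s=grab('scene');c=grab('top'); save(s,'pics/s8.png',box=(100,90,420,250),scale=2.5)
for q in ((552,198),(600,70)):
  P,_=tinfit(s,q,60,zmin=20,zmax=125)
  for p in planes(P,2): print(*p)
q=(534,-300); print('C',topface(c,q,66,82),topface(s,q,66,82))
E
python3 go.py 570 -301 225 -0.045
```

```text
clock: 11.6
eef_pos: [606.5, 69.0, 233.9]
eef_rot: [-1.569, -0.011, -0.039]
wrist_force: [-0.0, -0.3, -0.8]
finger_gap: 64.1
319 [ 0.992 -0.124  0.004] [580.6 194.7  67.3] [576. 173.  20.] [585. 217. 113.]
134 [-0.004  0.012  1.   ] [554.7 198.6 109.9] [521. 176. 107.] [586. 223. 112.]
331 [ 0.999 -0.042 -0.005] [626.5  67.7  68.3] [623.  46.  20.] [630.  90. 112.]
154 [-0.007  0.006  1.   ] [600.9  69.2 110. ] [565.  46. 107.] [630.  91. 113.]
C (444, array([ 534.3, -300.1]), array([46.1, 99. ]), 86.9) (384, array([ 535. , -296.5]), array([ 45.4, 105.1]), 87.1)
tcp [605.2  68.9 229. ] yaw -0.039 gap 63.8 F [-0.1 -0.1 -0.1] t 11.7
tx ty tz turn [-0.104  0.018 -1.855] 0.002
```

View pics/s8.png

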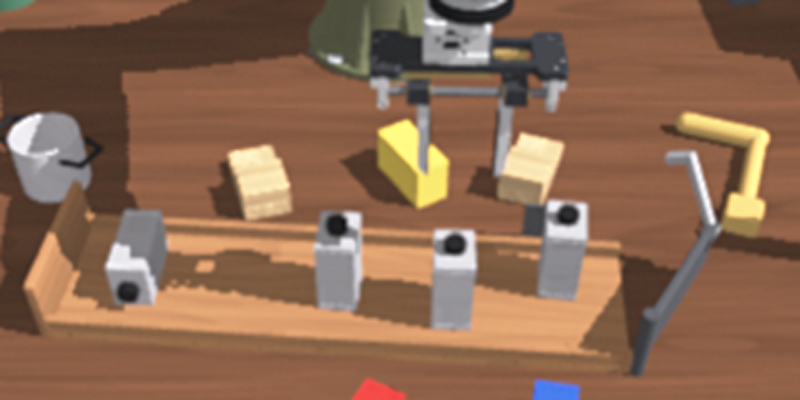

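```bash
python3 -m creep '[{"tx":-0.05,"ty":0.03,"tz":-0.9,"turn":0.004,"fingers":64},{"tx":-0.05,"ty":0.03,"tz":-0.9,"turn":0.004,"fingers":64},{"tx":-0.05,"ty":0.03,"tz":-0.9,"turn":0.004,"fingers":64},{"tx":-0.1,"ty":0.03,"tz":-0.9,"turn":0.004,"fingers":64},{"tx":-0.1,"ty":0.03,"tz":-0.9,"turn":0.004,"fingers":64},{"tx":-0.1,"ty":0.03,"tz":-0.9,"turn":0.004,"fingers":64}]' 4; python3 go.py 570 -300 205 -0.05
```

```text
clock: 12.3
eef_pos: [577.8, -110.3, 221.5]
eef_rot: [-1.569, -0.002, -0.053]
wrist_force: [0.6, 0.4, -0.2]
finger_gap: 64.2
tcp [ 577.8 -110.3  221.5] yaw -0.053 gap 64.2 F [ 0.6  0.4 -0.2] t 12.3
tx ty tz turn [ 0.011  0.081 -0.949] -0.001
```

```bash
python3 -m creep '[{"tx":0.01,"ty":0.08,"tz":-0.945,"turn":0,"fingers":64},{"tx":0.01,"ty":0.08,"tz":-0.945,"turn":0,"fingers":64},{"tx":0.01,"ty":0.08,"tz":-0.945,"turn":0,"fingers":64},{"tx":0.01,"ty":0.08,"tz":-0.945,"turn":0,"fingers":64},{"tx":0.01,"ty":0.08,"tz":-0.945,"turn":0,"fingers":64},{"tx":0.01,"ty":0.08,"tz":-0.945,"turn":0,"fingers":64},{"tx":0.01,"ty":0.08,"tz":-0.945,"turn":0,"fingers":64}]' 4
python3 - <<'E'
from h import *
w=grab('wrist'); save(w,'pics/w9.png')
s=grab('scene'); print(topface(s,(535,-298),66,82),topface(w,(535,-298),66,82))
E
python3 go.py 570 -300 27 -0.05
```

```text
clock: 13.0
eef_pos: [570.5, -297.4, 204.9]
eef_rot: [-1.569, -0.002, -0.051]
wrist_force: [0.8, 0.2, 0.6]
finger_gap: 64.3
(380, array([ 535.2, -296.8]), array([ 45.4, 104.5]), 87.5) (3758, array([ 533.4, -298.9]), array([44.4, 99.8]), 87.3)
tcp [ 570.4 -297.5  205.4] yaw -0.051 gap 64.2 F [-0.8  0.1 -0.6] t 13.1
tx ty tz turn [-0.004  0.892 -0.014] -0.0
```

View pics/w9.png

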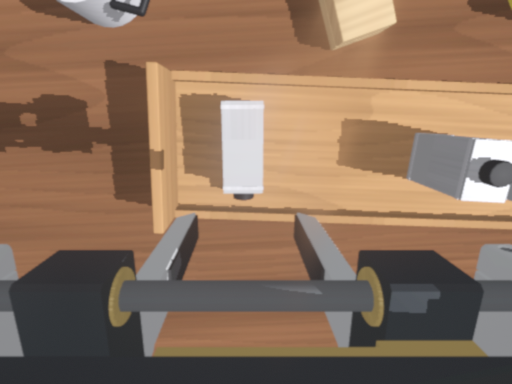

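```bash
python3 -m creep '[{"tx":-0.01,"ty":0.25,"tz":-0.014,"turn":0,"fingers":64},{"tx":-0.01,"ty":0.5,"tz":-0.014,"turn":0,"fingers":64},{"tx":-0.01,"ty":0.7,"tz":-0.014,"turn":0,"fingers":64},{"tx":-0.01,"ty":0.83,"tz":-0.014,"turn":0,"fingers":64},{"tx":-0.01,"ty":0.885,"tz":-0.014,"turn":0,"fingers":64},{"tx":-0.01,"ty":0.885,"tz":-0.014,"turn":0,"fingers":64},{"tx":-0.01,"ty":0.885,"tz":-0.014,"turn":0,"fingers":20},{"tx":-0.01,"ty":0.885,"tz":-0.014,"turn":0,"fingers":20},{"tx":-0.01,"ty":0.885,"tz":-0.014,"turn":0,"fingers":20},{"tx":-0.01,"ty":0.885,"tz":-0.014,"turn":0,"fingers":20},{"tx":-0.01,"ty":0.885,"tz":-0.014,"turn":0,"fingers":20},{"tx":-0.01,"ty":0.885,"tz":-0.014,"turn":0,"fingers":20}]' 6
python3 -m creep '[{"tx":0,"ty":-0.05,"tz":0,"turn":0,"fingers":20},{"tx":0,"ty":-0.1,"tz":0,"turn":0,"fingers":20},{"tx":0,"ty":-0.15,"tz":0,"turn":0,"fingers":20},{"tx":0,"ty":-0.2,"tz":0,"turn":0,"fingers":20},{"tx":0,"ty":-0.25,"tz":0,"turn":0,"fingers":20},{"tx":0,"ty":-0.28,"tz":0,"turn":0,"fingers":20},{"tx":0.0,"ty":-0.28,"tz":0,"turn":0,"fingers":20}]' 5
python3 - <<'E'
from h import *
s=grab('scene'); save(s,'pics/s10.png',box=(80,90,240,250),scale=3)
P,_=tinfit(s,(575,-300),60,zmin=20,zmax=125)
for p in planes(P,3): print(*p)
E
```

```text
clock: 14.3
eef_pos: [569.4, -300.3, 29.8]
eef_rot: [-1.57, -0.004, -0.051]
wrist_force: [-1.0, 1.6, 7.8]
finger_gap: 44.3
clock: 15.0
eef_pos: [569.8, -300.6, 87.5]
eef_rot: [-1.571, -0.007, -0.051]
wrist_force: [0.6, 1.0, 7.4]
finger_gap: 44.1
225 [ 0.597 -0.019  0.802] [ 590.4 -298.   106.9] [ 564. -328.   87.] [ 614. -264.  125.]
130 [ 0.062  0.998 -0.017] [ 568.9 -276.4   63.3] [ 521. -280.   20.] [ 611. -273.  124.]
60 [0.789 0.614 0.003] [ 592.  -282.9  106.3] [ 575. -311.   62.] [ 615. -264.  124.]
```

View pics/s10.png

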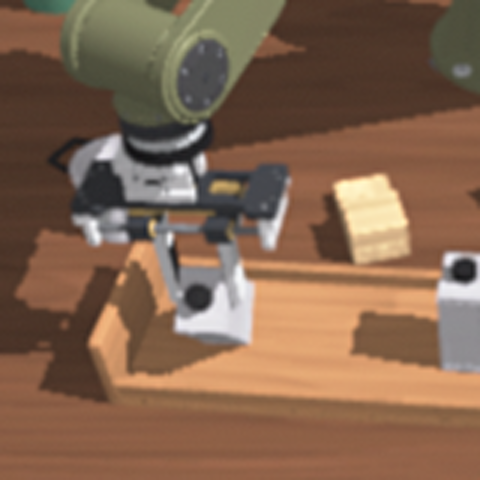

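```bash
python3 -m creep '[{"tx":-0.04,"ty":0.0,"tz":0,"turn":0,"fingers":20},{"tx":-0.08,"ty":0,"tz":0,"turn":0,"fingers":20},{"tx":-0.12,"ty":0,"tz":0,"turn":0,"fingers":20},{"tx":-0.16,"ty":0.01,"tz":0,"turn":0,"fingers":20},{"tx":-0.20,"ty":0.02,"tz":0,"turn":0,"fingers":20},{"tx":-0.24,"ty":0.03,"tz":0,"turn":0,"fingers":20},{"tx":-0.28,"ty":0.04,"tz":0,"turn":0,"fingers":20},{"tx":-0.32,"ty":0.045,"tz":0,"turn":0,"fingers":20},{"tx":-0.33,"ty":0.045,"tz":0,"turn":0,"fingers":20},{"tx":-0.33,"ty":0.045,"tz":0,"turn":0,"fingers":20}]' 4
python3 - <<'E'
from h import *
s=grab('scene'); save(s,'pics/s11.png',box=(80,90,240,250),scale=3)
P,_=tinfit(s,(520,-300),60,zmin=20,zmax=125)
for p in planes(P,3): print(*p)
E
```

```text
clock: 16.05
eef_pos: [503.7, -297.2, 77.7]
eef_rot: [-1.571, -0.006, -0.051]
wrist_force: [0.4, 1.1, -2.5]
finger_gap: 43.7
307 [ 0.999 -0.05  -0.014] [ 547.7 -296.    67.6] [ 545. -319.   20.] [ 551. -274.  112.]
137 [ 0.072  0.997 -0.012] [ 522.4 -273.8   66.7] [ 490. -277.   20.] [ 553. -270.  124.]
136 [0.022 0.007 1.   ] [ 522.8 -296.2  110.9] [ 490. -330.  108.] [ 552. -261.  114.]
```

View pics/s11.png

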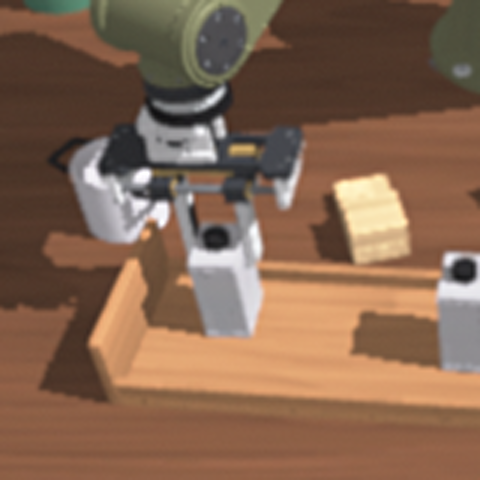

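Upright (within 1°). Releasing and rising.

```bash
python3 -m creep '[{"tx":0,"ty":0.005,"tz":0,"turn":0,"fingers":20},{"tx":0,"ty":0.005,"tz":0,"turn":0,"fingers":48},{"tx":0,"ty":0.005,"tz":0,"turn":0,"fingers":64},{"tx":0,"ty":0.005,"tz":0,"turn":0,"fingers":64},{"tx":0,"ty":0.0,"tz":0,"turn":0,"fingers":64},{"tx":0,"ty":-0.2,"tz":0,"turn":0,"fingers":64},{"tx":0,"ty":-0.4,"tz":0,"turn":0,"fingers":64},{"tx":0,"ty":-0.6,"tz":0,"turn":0,"fingers":64},{"tx":0,"ty":-0.75,"tz":0,"turn":0,"fingers":64},{"tx":0,"ty":-0.75,"tz":0,"turn":0,"fingers":64}]' 4
python3 - <<'E'
from h import *
s=grab('scene');c=grab('top'); save(s,'pics/s12.png',box=(80,90,420,260),scale=2.3);save(c,'pics/t12.png',box=(120,110,420,270),scale=2.6)
for q in ((552,198),(600,70),(560,-60),(518,-298)):
  P,_=tinfit(s,q,60,zmin=20,zmax=125)
  for p in planes(P,2): print(*p)
E
```

```text
clock: 17.1
eef_pos: [504.1, -297.9, 232.5]
eef_rot: [-1.575, -0.013, -0.051]
wrist_force: [0.2, 0.2, 0.1]
finger_gap: 64.6
322 [ 0.989 -0.145  0.001] [580.4 194.7  67.2] [575. 173.  20.] [585. 217. 112.]
124 [-0.019  0.008  1.   ] [554.7 199.8 110. ] [520. 177. 107.] [579. 223. 112.]
341 [ 0.999 -0.039  0.003] [626.6  68.   68.8] [624.  46.  20.] [629.  90. 114.]
148 [ 0.006 -0.013  1.   ] [601.   68.3 110. ] [566.  46. 107.] [624.  91. 113.]
316 [ 0.992 -0.123  0.003] [595.  -61.4  67.5] [590. -84.  20.] [599. -40. 112.]
132 [-0.019  0.003  1.   ] [567.7 -58.6 109.9] [533. -82. 107.] [594. -35. 113.]
307 [ 0.998 -0.063  0.005] [ 547.1 -297.1   67.2] [ 543. -320.   20.] [ 551. -275.  114.]
171 [-0.061 -0.998 -0.007] [ 519.  -274.1   69.9] [ 489. -279.   20.] [ 552. -271.  112.]
```

View pics/s12.png

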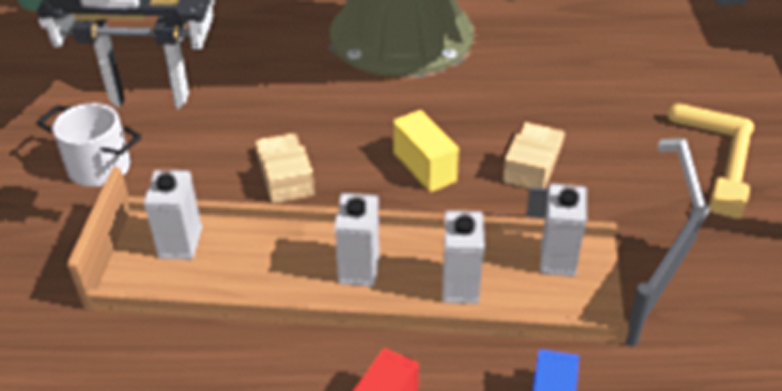

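View pics/t12.png

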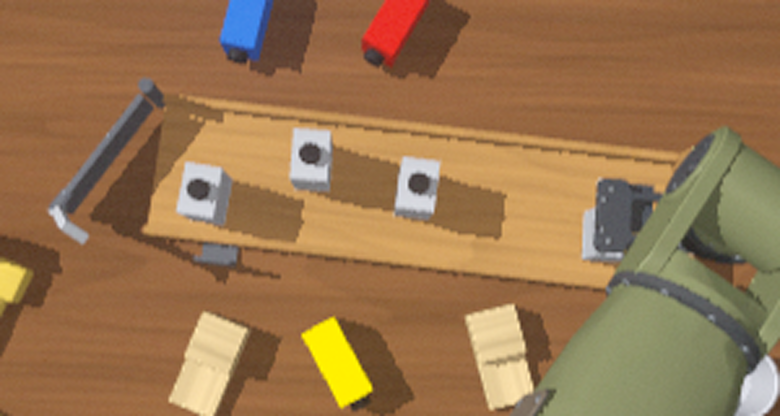

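All four tins are upright (plane fits within 1.1°) and in the lane. In the top crop their caps sit at (198,189), (310,153), (419,184), with the fourth under the gripper at (605,235). Next I measure the gate and tab.

```bash
python3 - <<'E'
from h import *
np.set_printoptions(suppress=True,precision=1)
a=-.0893;x0,y0=563.9,-56.2
def toR(P): d=np.atleast_2d(P)[:,:2]-[x0,y0]; return np.c_[d[:,0]*np.cos(a)+d[:,1]*np.sin(a),-d[:,0]*np.sin(a)+d[:,1]*np.cos(a),np.atleast_2d(P)[:,2]]
for n in('top','scene'):
    c=grab(n); W=cloud(c); hsv=cv2.cvtColor(c['frame'],cv2.COLOR_RGB2HSV)
    m=(W[...,2]>72)&(W[...,2]<92)&(W[...,1]>240)&(W[...,0]>500)&(W[...,0]<665)
    P=toR(W[m]); v=cv2.fitLine(P[:,:2].astype(np.float32),cv2.DIST_HUBER,0,.01,.01).ravel(); 
    ang=np.arctan2(abs(v[1]),abs(v[0])); print(n,len(P),'gate ang',ang,'y at x=86',v[3]+(86-v[2])*v[1]/v[0], P[:,0].min())
    m=(W[...,2]>100)&(W[...,2]<190)&(W[...,1]>250)&(W[...,0]>440)&(W[...,0]<560); P=toR(W[m]); print(P[np.argsort(P[:,2])][::max(1,len(P)//12)])
c=grab('scene'); save(c,'pics/g1.png',box=(320,120,430,250),scale=4.5)
E
python3 go.py 574 385 230 -0.09
```

```text
top 222 gate ang 0.5354398 y at x=86 331.7449 -81.82265161164538
[[ -82.2  418.7  102.4]
 [ -82.2  404.4  118.8]
 [ -90.1  403.5  138. ]
 [-102.   368.7  148.1]
 [-114.2  368.9  151.6]
 [-105.9  372.4  154. ]
 [-108.5  368.6  155.5]
 [-109.6  376.9  157. ]
 [-107.5  382.6  158.8]
 [-101.   377.5  159.4]
 [ -98.2  377.4  161.2]
 [-101.9  382.2  163. ]
 [-101.6  378.9  164.4]
 [-103.1  389.9  166.4]]
scene 196 gate ang 0.5188908 y at x=86 339.23358 -82.32148469856112
[[ -84.2  410.3  100. ]
 [ -80.7  411.1  107.2]
 [ -83.5  403.9  115.7]
 [ -84.2  402.5  122.7]
 [ -85.7  404.2  129.1]
 [ -88.3  397.   137.6]
 [ -92.3  390.4  145. ]
 [-112.2  366.4  149.1]
 [-105.   368.   151.4]
 [-102.2  372.8  154. ]
 [ -92.6  393.7  156.1]
 [ -92.4  384.6  159.3]
 [ -96.6  392.7  163.6]]
tcp [ 502.6 -296.9  226.3] yaw -0.051 gap 63.9 F [-0.1  0.4  0.1] t 17.4
tx ty tz turn [ 0.183 -0.014  3.423] 0.012
```

View pics/g1.png

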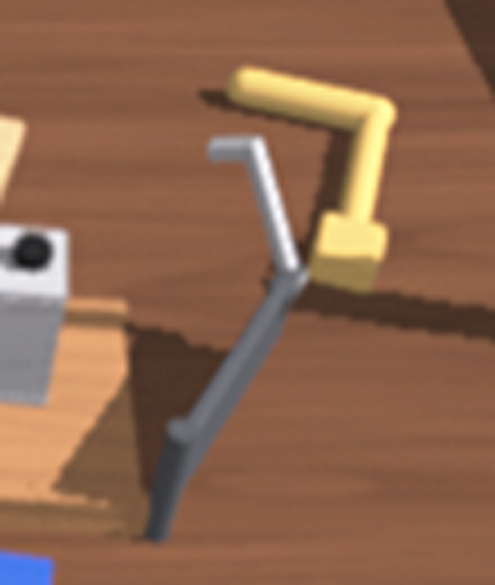

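```bash
python3 -m creep '[{"tx":0.1,"ty":-0.02,"tz":1,"turn":0.012,"fingers":0},{"tx":0.1,"ty":-0.02,"tz":1,"turn":0.012,"fingers":0},{"tx":0.1,"ty":-0.02,"tz":1,"turn":0.012,"fingers":0},{"tx":0.1,"ty":-0.02,"tz":1,"turn":0.012,"fingers":0},{"tx":0.1,"ty":-0.02,"tz":1,"turn":0.012,"fingers":0}]' 20
python3 -m creep '[{"tx":0.1,"ty":0,"tz":1,"turn":0,"fingers":0},{"tx":0.1,"ty":0,"tz":1,"turn":0,"fingers":0},{"tx":0.1,"ty":0,"tz":1,"turn":0,"fingers":0},{"tx":0.1,"ty":0,"tz":1,"turn":0,"fingers":0},{"tx":0.1,"ty":0,"tz":1,"turn":0,"fingers":0}]' 20
python3 -m creep '[{"tx":0,"ty":0,"tz":1,"turn":0,"fingers":0},{"tx":0,"ty":0,"tz":1,"turn":0,"fingers":0},{"tx":0,"ty":0,"tz":1,"turn":0,"fingers":0},{"tx":0,"ty":0,"tz":1,"turn":0,"fingers":0},{"tx":0,"ty":0,"tz":1,"turn":0,"fingers":0}]' 20
python3 go.py 574.5 388 225 -0.09
```

```text
clock: 17.85
eef_pos: [533.0, -93.4, 229.9]
eef_rot: [-1.569, -0.004, -0.084]
wrist_force: [-0.6, -0.0, 0.6]
finger_gap: 27.3
clock: 18.35
eef_pos: [569.5, 108.1, 229.0]
eef_rot: [-1.568, -0.002, -0.08]
wrist_force: [-0.6, -0.0, -0.5]
finger_gap: 0.8
clock: 18.85
eef_pos: [584.9, 311.2, 227.4]
eef_rot: [-1.569, 0.001, -0.076]
wrist_force: [0.5, 0.1, -0.2]
finger_gap: 0.6
tcp [584.9 311.2 227.4] yaw -0.076 gap 0.6 F [ 0.5  0.1 -0.2] t 18.9
tx ty tz turn [-0.081  0.013  0.379] 0.004
```

```bash
python3 -m creep '[{"tx":-0.05,"ty":0.013,"tz":0.2,"turn":0.004,"fingers":0},{"tx":-0.081,"ty":0.013,"tz":0.385,"turn":0.004,"fingers":0},{"tx":-0.081,"ty":0.013,"tz":0.385,"turn":0.004,"fingers":0},{"tx":-0.081,"ty":0.013,"tz":0.385,"turn":0.004,"fingers":0}]' 20
python3 go.py 574.5 388 45 -0.09
python3 - <<'E'
from h import *
s=grab('scene'); save(s,'pics/g2.png',box=(250,70,430,250),scale=3.3)
w=grab('wrist'); save(w,'pics/wg2.png')
E
```

```text
clock: 19.25
eef_pos: [574.8, 388.3, 223.8]
eef_rot: [-1.57, 0.002, -0.088]
wrist_force: [0.6, -0.6, 0.4]
finger_gap: 0.5
tcp [574.8 388.3 223.8] yaw -0.088 gap 0.5 F [ 0.6 -0.6  0.4] t 19.2
tx ty tz turn [-0.     0.894 -0.002] 0.0
```

View pics/g2.png

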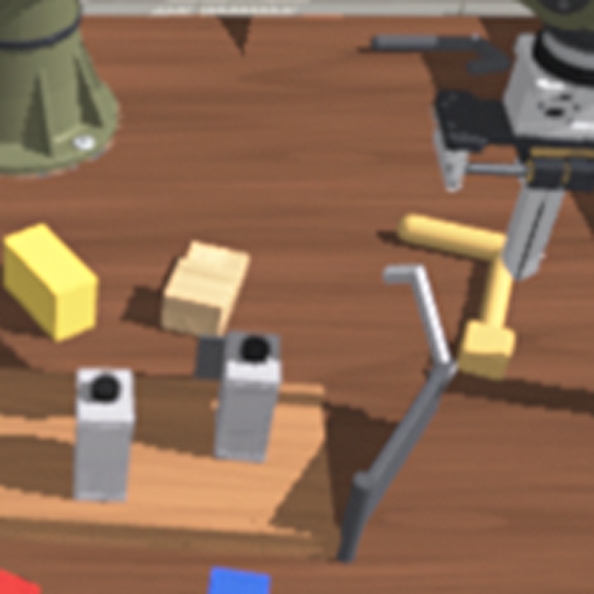

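View pics/wg2.png

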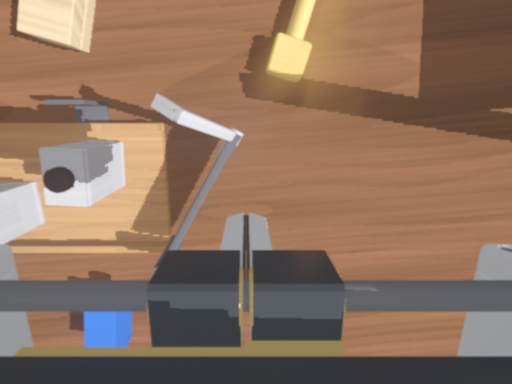

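```bash
python3 -m creep '[{"tx":0,"ty":0.2,"tz":0,"turn":0,"fingers":0},{"tx":0,"ty":0.4,"tz":0,"turn":0,"fingers":0},{"tx":0,"ty":0.6,"tz":0,"turn":0,"fingers":0},{"tx":0,"ty":0.75,"tz":0,"turn":0,"fingers":0},{"tx":0,"ty":0.85,"tz":0,"turn":0,"fingers":0},{"tx":0,"ty":0.9,"tz":0,"turn":0,"fingers":0},{"tx":0,"ty":0.9,"tz":0,"turn":0,"fingers":0}]' 20
python3 - <<'E'
from h import *
s=grab('scene'); save(s,'pics/g3.png',box=(250,70,430,250),scale=3.3)
E
```

```text
clock: 20.05
eef_pos: [575.2, 386.4, 43.8]
eef_rot: [-1.571, 0.002, -0.091]
wrist_force: [0.1, 0.2, 0.4]
finger_gap: 0.8
```

View pics/g3.png

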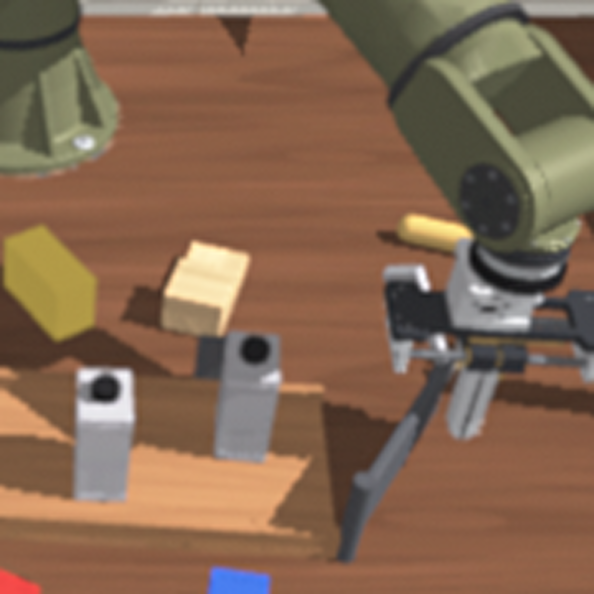

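```bash
python3 -m creep '[{"tx":0,"ty":0,"tz":-0.05,"turn":0,"fingers":0},{"tx":0,"ty":0,"tz":-0.09,"turn":0,"fingers":0},{"tx":0,"ty":0,"tz":-0.12,"turn":0,"fingers":0},{"tx":0,"ty":0,"tz":-0.15,"turn":0,"fingers":0},{"tx":0,"ty":0,"tz":-0.18,"turn":0,"fingers":0}]' 20
python3 -m creep '[{"tx":0,"ty":0,"tz":-0.04,"turn":0,"fingers":0},{"tx":0,"ty":0,"tz":-0.08,"turn":0,"fingers":0},{"tx":0,"ty":0,"tz":-0.12,"turn":0,"fingers":0},{"tx":0,"ty":0,"tz":-0.15,"turn":0,"fingers":0},{"tx":0,"ty":0,"tz":-0.15,"turn":0,"fingers":0}]' 20
python3 - <<'E'
from h import *
s=grab('scene'); save(s,'pics/g4.png',box=(250,70,430,250),scale=3.3)
E
python3 go.py 566 299 44 -0.09
```

```text
clock: 20.6
eef_pos: [572.3, 350.7, 45.5]
eef_rot: [-1.569, 0.0, -0.091]
wrist_force: [-0.6, 1.5, -0.0]
finger_gap: 0.4
clock: 21.1
eef_pos: [569.7, 319.8, 45.5]
eef_rot: [-1.57, 0.0, -0.092]
wrist_force: [0.8, -0.1, -0.1]
finger_gap: 0.6
tcp [569.7 320.3  45.6] yaw -0.092 gap 0.8 F [-0.2 -1.2  0.7] t 21.1
tx ty tz turn [-0.009  0.008 -0.108] -0.001
```

View pics/g4.png

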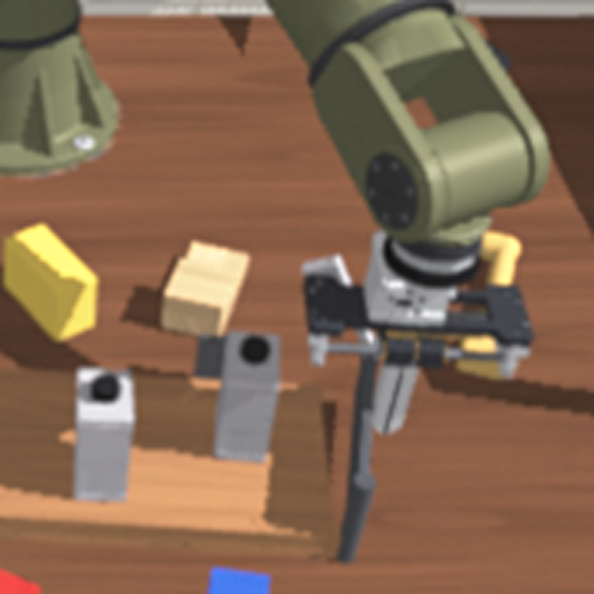

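```bash
python3 -m creep '[{"tx":0,"ty":0,"tz":-0.03,"turn":0,"fingers":0},{"tx":0,"ty":0,"tz":-0.06,"turn":0,"fingers":0},{"tx":0,"ty":0,"tz":-0.08,"turn":0,"fingers":0},{"tx":0,"ty":0,"tz":-0.09,"turn":0,"fingers":0},{"tx":0,"ty":0,"tz":-0.09,"turn":0,"fingers":0}]' 20
python3 -m creep '[{"tx":0,"ty":0,"tz":-0.01,"turn":0,"fingers":0},{"tx":0,"ty":0,"tz":-0.02,"turn":0,"fingers":0},{"tx":0,"ty":0,"tz":-0.02,"turn":0,"fingers":0}]' 20
python3 -m creep '[{"tx":0,"ty":0,"tz":-0.01,"turn":0,"fingers":0},{"tx":0,"ty":0,"tz":-0.015,"turn":0,"fingers":0},{"tx":0,"ty":0,"tz":-0.015,"turn":0,"fingers":0}]' 20
```

```text
clock: 21.65
eef_pos: [568.2, 302.0, 45.6]
eef_rot: [-1.57, 0.0, -0.092]
wrist_force: [0.0, -0.1, 1.0]
finger_gap: 0.6
clock: 21.95
eef_pos: [568.0, 300.4, 45.7]
eef_rot: [-1.565, -0.001, -0.091]
wrist_force: [3.9, 17.6, -5.6]
finger_gap: 0.5
clock: 22.25
eef_pos: [568.1, 300.5, 45.8]
eef_rot: [-1.56, -0.004, -0.09]
wrist_force: [6.5, 21.7, -9.0]
finger_gap: 0.5
```

```bash
python3 -m creep '[{"tx":0,"ty":0,"tz":0,"turn":0,"fingers":0},{"tx":0,"ty":0,"tz":0.15,"turn":0,"fingers":0},{"tx":0,"ty":0,"tz":0.3,"turn":0,"fingers":0},{"tx":0,"ty":-0.25,"tz":0.35,"turn":0,"fingers":0},{"tx":0,"ty":-0.5,"tz":0.4,"turn":0,"fingers":0},{"tx":0,"ty":-0.75,"tz":0.4,"turn":0,"fingers":0},{"tx":0,"ty":-0.95,"tz":0.4,"turn":0,"fingers":0},{"tx":0,"ty":-0.95,"tz":0.4,"turn":0,"fingers":0}]' 20
python3 - <<'E'
from h import *
np.set_printoptions(suppress=True,precision=1)
a=-.0893;x0,y0=563.9,-56.2
def toR(P): d=np.atleast_2d(P)[:,:2]-[x0,y0]; return np.c_[d[:,0]*np.cos(a)+d[:,1]*np.sin(a),-d[:,0]*np.sin(a)+d[:,1]*np.cos(a),np.atleast_2d(P)[:,2]]
for n in('top','scene'):
    c=grab(n); W=cloud(c); R=toR(W.reshape(-1,3)).reshape(W.shape)
    m=(R[...,2]>72)&(R[...,2]<90)&(R[...,1]>320)&(R[...,1]<350)&(R[...,0]>-95)&(R[...,0]<75)
    P=R[m]; 
    if len(P)>10:
        v=cv2.fitLine(P[:,:2].astype(np.float32),cv2.DIST_HUBER,0,.01,.01).ravel(); print(n,len(P),'ang',np.arctan(v[1]/v[0]),'y at 86',v[3]+(86-v[2])*v[1]/v[0])
    m=(R[...,2]>60)&(R[...,2]<190)&(R[...,1]>200)&(R[...,1]<360)&(R[...,0]>-140)&(R[...,0]<-85); P=R[m]; print(P[np.argsort(P[:,2])][::max(1,len(P)//14)])
    save(c,f'pics/g5{n}.png',box=(250,70,430,250) if n=='scene' else (120,120,260,260),scale=3.3)
E
```

```text
clock: 23.05
eef_pos: [575.8, 378.9, 243.9]
eef_rot: [-1.554, -0.012, -0.09]
wrist_force: [0.5, 0.4, -0.0]
finger_gap: 0.7
top 203 ang -0.0070717684 y at 86 334.63028
[[-111.9  243.6   60.5]
 [-113.5  256.    61.9]
 [-111.9  214.2   64.6]
 [ -92.   336.1   76.1]
 [ -89.9  341.8   80.1]
 [ -89.   331.6   83.7]
 [-105.4  329.5   95.9]
 [-105.4  315.2  117.8]
 [ -96.9  305.   141.6]
 [ -99.2  266.7  152.3]
 [-105.5  268.2  155. ]
 [-101.9  286.   157.6]
 [-103.4  297.2  159.6]
 [ -96.3  285.9  161.8]
 [-104.8  281.2  164.8]]
scene 183 ang 0.0009758343 y at 86 336.96967
[[-114.5  235.6   60.1]
 [ -95.7  336.5   80.3]
 [ -90.8  332.4   84.4]
 [ -90.3  330.3   96.6]
 [ -93.7  320.5  104.6]
 [-103.5  319.6  115.4]
 [ -92.8  314.4  124.3]
 [ -91.4  303.8  136.1]
 [ -95.9  305.8  143.7]
 [ -93.2  299.1  149.1]
 [ -94.3  298.8  151.9]
 [ -97.1  270.2  155. ]
 [ -96.4  289.7  156.9]
 [-100.6  281.   160.2]
 [ -97.   291.5  163.8]]
```

View pics/g5scene.png

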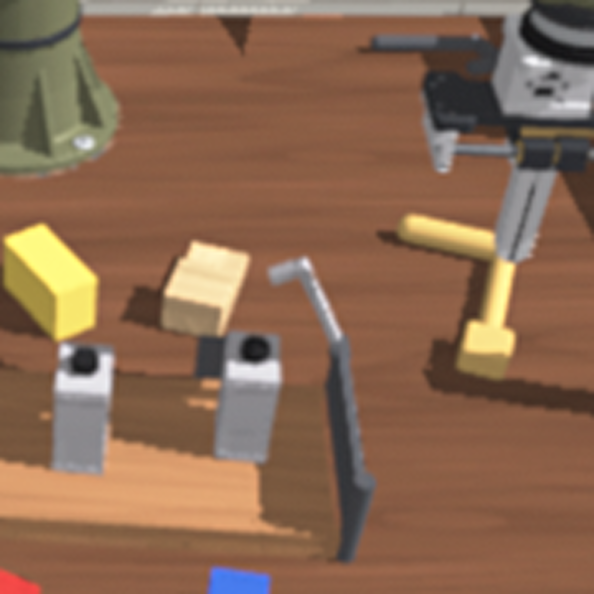

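View pics/g5top.png

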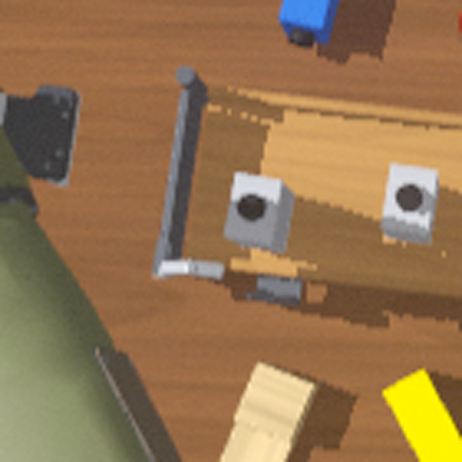

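```bash
python3 go.py 496 296 230 -0.09
```

```text
tcp [574.5 378.1 237. ] yaw -0.09 gap 0.7 F [ 0.2  0.6 -0.6] t 23.1
tx ty tz turn [-0.354  0.029 -0.444] -0.0
```

```bash
python3 -m creep '[{"tx":-0.17,"ty":0.03,"tz":-0.2,"turn":0,"fingers":0},{"tx":-0.354,"ty":0.03,"tz":-0.444,"turn":0,"fingers":0},{"tx":-0.354,"ty":0.03,"tz":-0.444,"turn":0,"fingers":0},{"tx":-0.354,"ty":0.03,"tz":-0.444,"turn":0,"fingers":0},{"tx":-0.354,"ty":0.03,"tz":-0.444,"turn":0,"fingers":0}]' 20
python3 go.py 496 296 150 -0.09
python3 - <<'E'
from h import *
s=grab('scene'); save(s,'pics/g6.png',box=(250,50,430,230),scale=3.3)
w=grab('wrist'); save(w,'pics/wg6.png')
P=[(568,50)]
for q in ((552,198),(570,70),(580,60)):
  P,_=tinfit(s,q,60,zmin=20,zmax=125)
  for p in planes(P,2): print(*p)
E
```

```text
clock: 23.65
eef_pos: [496.2, 296.1, 229.0]
eef_rot: [-1.56, -0.004, -0.09]
wrist_force: [0.6, 0.1, -0.5]
finger_gap: 0.5
tcp [496.2 296.1 229. ] yaw -0.09 gap 0.5 F [ 0.6  0.1 -0.5] t 23.6
tx ty tz turn [-0.003  0.395 -0.005] -0.0
318 [ 0.989 -0.147  0.007] [580.5 194.9  67.8] [575. 174.  20.] [586. 217. 114.]
127 [-0.01   0.009  1.   ] [555.2 199.  110. ] [519. 174. 107.] [582. 222. 113.]
316 [ 0.994 -0.111 -0.002] [593.5  50.3  67.1] [589.  29.  20.] [597.  72. 113.]
138 [ 0.005 -0.     1.   ] [565.7  52.9 109.9] [531.  31. 107.] [592.  78. 112.]
316 [ 0.994 -0.111 -0.002] [593.5  50.3  67.1] [589.  29.  20.] [597.  72. 113.]
138 [ 0.005 -0.     1.   ] [565.7  52.9 109.9] [531.  31. 107.] [592.  78. 112.]
```

View pics/g6.png

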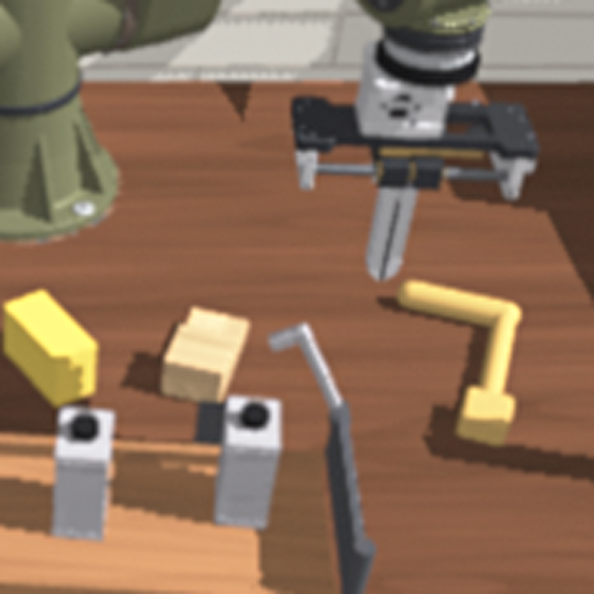

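View pics/wg6.png

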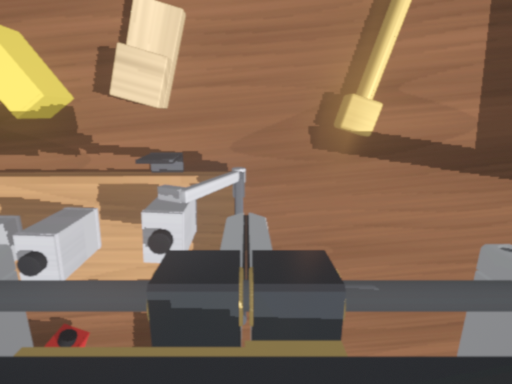

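```bash
python3 - <<'E'
from h import *
a=-.0893;x0,y0=563.9,-56.2
def toR(P): d=P[:2]-[x0,y0]; return np.round([d[0]*np.cos(a)+d[1]*np.sin(a),-d[0]*np.sin(a)+d[1]*np.cos(a),P[2]],1)
w=grab('wrist')
for u,v in [(170,193),(190,191),(200,188),(210,184),(225,178),(235,173),(160,157),(167,165)]: print(u,v,toR(pd(w,u,v,0)))
p,_=pose(); print('tcp',toR(p))
E
```

```text
170 193 [-103.3  278.5  159.3]
190 191 [-105.6  296.8  161. ]
200 188 [-105.1  303.8  148.4]
210 184 [-105.2  311.4  132.9]
225 178 [-105.9  324.7  108.6]
235 173 [-106.9  334.8   87. ]
160 157 [-118.8  237.8   41.5]
167 165 [-101.9  235.8    3.5]
tcp [-98.6 345.4 228.9]
```

```bash
python3 -m creep '[{"tx":-0.02,"ty":0.2,"tz":0,"turn":0,"fingers":0},{"tx":-0.02,"ty":0.35,"tz":0,"turn":0,"fingers":0},{"tx":-0.02,"ty":0.415,"tz":0,"turn":0,"fingers":0},{"tx":-0.02,"ty":0.415,"tz":-0.06,"turn":0,"fingers":0},{"tx":-0.02,"ty":0.415,"tz":-0.12,"turn":0,"fingers":0},{"tx":-0.02,"ty":0.43,"tz":-0.16,"turn":0,"fingers":0},{"tx":-0.02,"ty":0.45,"tz":-0.2,"turn":0,"fingers":0},{"tx":-0.02,"ty":0.48,"tz":-0.24,"turn":0,"fingers":0},{"tx":-0.02,"ty":0.51,"tz":-0.27,"turn":0,"fingers":0},{"tx":-0.02,"ty":0.54,"tz":-0.295,"turn":0,"fingers":0}]' 20
python3 - <<'E'
from h import *
s=grab('scene'); save(s,'pics/g7.png',box=(250,50,430,230),scale=3.3)
E
python3 go.py 490 219 76 -0.09
```

```text
clock: 24.8
eef_pos: [487.7, 238.7, 119.8]
eef_rot: [-1.56, -0.004, -0.09]
wrist_force: [0.0, 0.1, 1.1]
finger_gap: 0.7
tcp [487.3 238.2 118.7] yaw -0.09 gap 0.7 F [0.2 0.2 0.8] t 24.9
tx ty tz turn [ 0.022  0.213 -0.096] -0.0
```

View pics/g7.png

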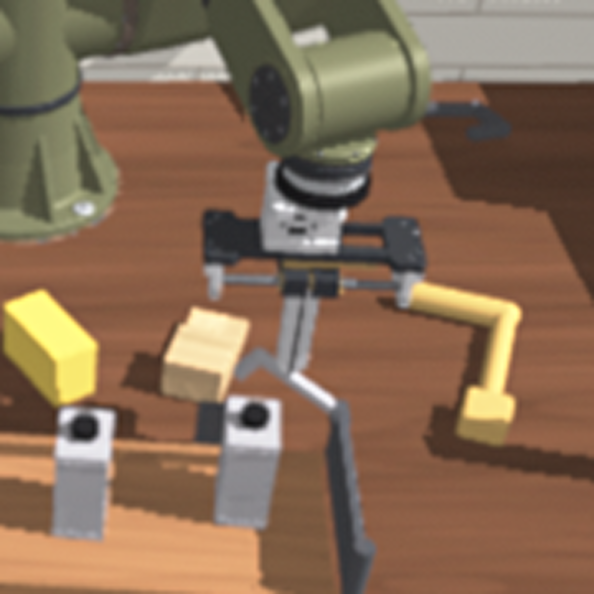

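```bash
python3 -m creep '[{"tx":0,"ty":0.04,"tz":-0.03,"turn":0,"fingers":0},{"tx":0,"ty":0.08,"tz":-0.055,"turn":0,"fingers":0},{"tx":0,"ty":0.12,"tz":-0.07,"turn":0,"fingers":0},{"tx":0,"ty":0.15,"tz":-0.08,"turn":0,"fingers":0},{"tx":0,"ty":0.18,"tz":-0.085,"turn":0,"fingers":0},{"tx":0,"ty":0.2,"tz":-0.085,"turn":0,"fingers":0},{"tx":0,"ty":0.2,"tz":-0.085,"turn":0,"fingers":0}]' 20
python3 -m creep '[{"tx":0,"ty":0.005,"tz":0,"turn":0,"fingers":0},{"tx":0,"ty":0.01,"tz":0,"turn":0,"fingers":0},{"tx":0,"ty":0.01,"tz":0,"turn":0,"fingers":0}]' 20
python3 - <<'E'
from h import *
s=grab('scene'); save(s,'pics/g8.png',box=(250,50,430,230),scale=3.3)
E
```

```text
clock: 25.55
eef_pos: [485.6, 221.6, 78.0]
eef_rot: [-1.561, -0.002, -0.09]
wrist_force: [0.5, 1.1, -0.3]
finger_gap: 0.7
clock: 25.85
eef_pos: [485.9, 221.8, 77.0]
eef_rot: [-1.561, -0.003, -0.09]
wrist_force: [-2.9, -1.0, 8.5]
finger_gap: 0.3
```

View pics/g8.png

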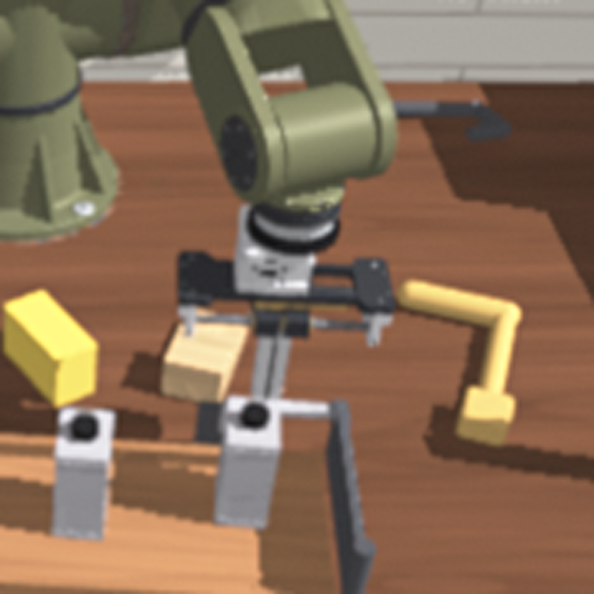

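Contact with the stop at z = 77, where the bar's top should sit when level. One more firm press, then I retreat and check.

```bash
python3 -m creep '[{"tx":0,"ty":0.005,"tz":0,"turn":0,"fingers":0},{"tx":0,"ty":0.01,"tz":0,"turn":0,"fingers":0},{"tx":0,"ty":0.01,"tz":0,"turn":0,"fingers":0}]' 20
python3 -m creep '[{"tx":0,"ty":-0.05,"tz":0,"turn":0,"fingers":0},{"tx":0,"ty":-0.3,"tz":0,"turn":0,"fingers":0},{"tx":0,"ty":-0.55,"tz":0,"turn":0,"fingers":0},{"tx":0,"ty":-0.8,"tz":0,"turn":0,"fingers":0},{"tx":-0.4,"ty":-0.8,"tz":0.5,"turn":0,"fingers":0},{"tx":-0.5,"ty":-0.8,"tz":0.8,"turn":0,"fingers":0},{"tx":-0.5,"ty":-0.8,"tz":0.8,"turn":0,"fingers":0},{"tx":-0.5,"ty":-0.8,"tz":0.8,"turn":0,"fingers":0}]' 20
python3 - <<'E'
from h import *
np.set_printoptions(suppress=True,precision=1)
a=-.0893;x0,y0=563.9,-56.2
def toR(P): d=np.atleast_2d(P)[:,:2]-[x0,y0]; return np.c_[d[:,0]*np.cos(a)+d[:,1]*np.sin(a),-d[:,0]*np.sin(a)+d[:,1]*np.cos(a),np.atleast_2d(P)[:,2]]
for n in('top','scene'):
    c=grab(n); W=cloud(c); R=toR(W.reshape(-1,3)).reshape(W.shape)
    m=(R[...,2]>72)&(R[...,2]<90)&(R[...,1]>320)&(R[...,1]<350)&(R[...,0]>-85)&(R[...,0]<75)
    P=R[m]; v=cv2.fitLine(P[:,:2].astype(np.float32),cv2.DIST_HUBER,0,.01,.01).ravel(); print(n,len(P),'gate ang',np.arctan(v[1]/v[0]))
    m=(R[...,2]>66)&(R[...,2]<190)&(R[...,1]>200)&(R[...,1]<330)&(R[...,0]>-125)&(R[...,0]<-88); P=R[m]
    print('tab n',len(P),'slope z/y',np.polyfit(P[:,1],P[:,2],1),P.min(0),P.max(0))
    if n=='scene':
      for q in ((552,198),(565,52),(568,-60),(518,-298)):
        P,_=tinfit(c,q,60,zmin=20,zmax=125)
        for p in planes(P,2): print(*p)
    save(c,f'pics/g9{n}.png',box=(80,90,430,250),scale=2.2)
E
```

```text
clock: 26.2
eef_pos: [486.0, 222.1, 76.7]
eef_rot: [-1.561, -0.003, -0.09]
wrist_force: [-8.4, -3.0, 18.6]
finger_gap: 0.5
clock: 27.0
eef_pos: [398.6, 391.0, 238.7]
eef_rot: [-1.56, -0.004, -0.089]
wrist_force: [1.1, 0.1, 1.1]
finger_gap: 0.4
top 194 gate ang -0.0023839183
tab n 126 slope z/y [ 0.  72.1] [-113.3  232.1   66.5] [-88.4 329.9  86.2]
scene 168 gate ang 0.0049024844
tab n 76 slope z/y [ 0.  71.5] [-106.8  233.7   66.1] [-90.8 328.8  77.1]
328 [ 1.  -0.1  0. ] [580.4 194.9  67.4] [576. 173.  20.] [586. 218. 114.]
122 [-0.  0.  1.] [555.  198.5 110. ] [518. 176. 107.] [586. 222. 113.]
314 [ 1.  -0.1  0. ] [593.6  50.6  67.1] [589.  29.  20.] [598.  72. 112.]
143 [-0.  0.  1.] [567.  53. 110.] [532.  29. 107.] [595.  78. 112.]
314 [ 1.  -0.1  0. ] [594.9 -61.3  67. ] [591. -84.  20.] [599. -41. 112.]
140 [-0. -0.  1.] [567.6 -58.9 110.2] [535. -82. 108.] [599. -35. 113.]
306 [ 1.  -0.1 -0. ] [ 547.1 -297.2   66.5] [ 543. -320.   20.] [ 551. -274.  112.]
173 [-0.1 -1.  -0. ] [ 518.  -274.1   71.6] [ 486. -279.   20.] [ 545. -272.  113.]
```

View pics/g9scene.png

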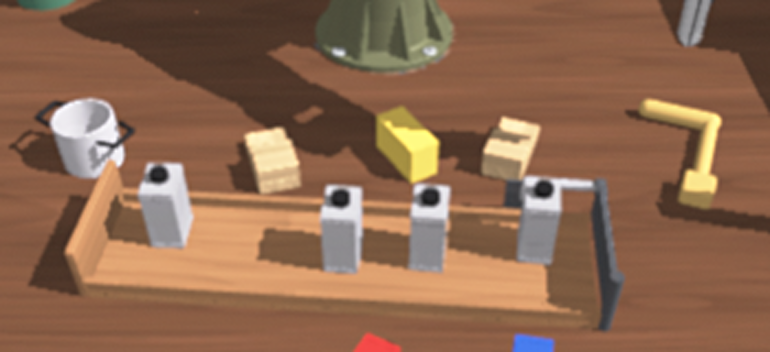

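View pics/g9top.png

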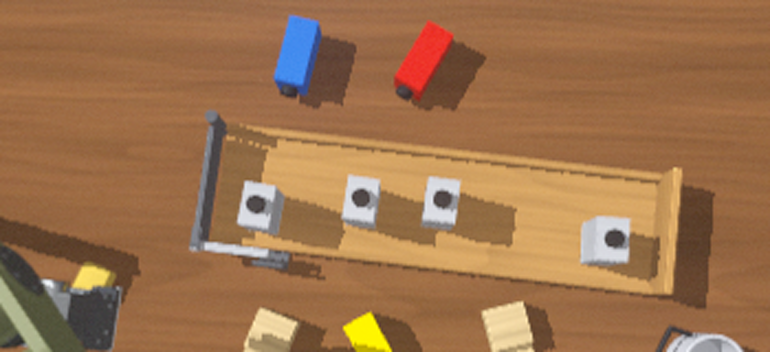

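```bash
python3 -c "
from cell import manip; print(manip.sign_off())"
```

```text
the job is handed in; nothing more can be done
None
```

The job is done and handed in at about 27 s on the robot's clock. All four tins in the rack stand upright, the gate is shut and its tab is down. The sign-off reports no verdict, so this rests on my own last checks.

- **Tins:** three were tipped. I gripped each near its cap, lifted it so the base swung down, drew it upright on the lane floor and let go. The one already standing I left alone. The last plane fits show all four vertical to about 1° or better and inside the lane.
- **Knock:** one of the tins I had raised was knocked about 35 mm aside while the arm was at the gate. It stayed upright in the lane.
- **Gate:** I pushed it shut with the closed fingers until it met its stop at about 22 N. The top and scene cameras put it within 0.005 rad of shut.
- **Tab:** I pressed it down in an arc until it met its stop at about 19 N. The measured slope is about 0, and from above its lip lies between the keeper plate and the rack.
- **Bystanders and arm:** nothing touched the windlass, grease pot or chocks, and they look unmoved in the pictures, though I did not measure them. The arm was well clear of everything at hand-in.

No check failed or disagreed beyond 2–3 mm between the cameras.

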